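# Turn over and case the spot plates

## Task

First lever the storage case's lid wide open with the blade of the spatula. Then put every spot plate flat into the case, stacked or side by side, all with their hollows up: tip the ones that drained hollows down over the edge of the tipping ramp, so that they land on its mat turned over. Finish with the lid shut and the spatula lying back on its cork rest, and do not disturb the other things on the bench.

Things in the scene. Friction and masses are not known exactly. Their poses are not given: they have to be found in the camera images.
- plate_a: white plastic spot plate, 80 (x) x 55 (y) x 8 (z) mm, 40 g, six round grey hollows in one broad face, the other face plain. Origin at its middle. Its +z axis points out of the plain face. Starts hollows down on the bench
- plate_b: white plastic spot plate, 80 (x) x 55 (y) x 8 (z) mm, 40 g, six round grey hollows in one broad face, the other face plain. Origin at its middle. Its +z axis points out of the plain face. Starts hollows down on the bench
- plate_c: white plastic spot plate, 80 (x) x 55 (y) x 8 (z) mm, 40 g, six round grey hollows in one broad face, the other face plain. Origin at its middle. Its +z axis points out of the plain face. Starts hollows down on the bench
- plate_d: white plastic spot plate, 80 (x) x 55 (y) x 8 (z) mm, 40 g, six round grey hollows in one broad face, the other face plain. Origin at its middle. Its +z axis points out of the hollowed face. Starts hollows up (needs no turning) on the bench
- case: grey plastic storage case, fixed to the bench, outside 104 (x) x 170 (y) x 45 high, walls and floor 5 thick, open on top under the lid. Origin under its middle; +x points to the hinge side, z up; the lip side (-x) faces the robot. On the -x side a ledge 14 deep and 90 wide sticks out with its top 37.5 above the bench; between it and the lid's lip is an 8 mm gap for a blade
- case_floor (a point): middle of the case's inner floor, 5 above the bench; axes as the case's; the inside is 94 x 160, 40 deep
- lid (a joint): the case's lid, a flat plate 119 x 170 x 6, 120 g, its underside 45.5 above the bench when shut; angle in rad, 0 shut, 1.75 fully open (past upright, away from the robot). It has no handle and stays at whatever angle it is left; about 2 N at its lip lifts it
- lid_hinge (a point): a point on the hinge axis (at the lid's underside, middle), 52 from the case's middle; the axis is the case's y
- lid_lip (a point): middle of the lid's free edge, at its underside; 119 from the hinge; the lid overhangs the case's -x wall by 15 (it moves with the lid)
- spatula: spatula, 70 g: wooden handle 100 long x 22 wide x 16 thick with a steel blade 75 long, 30 wide, 3 thick in the handle's mid plane. Origin at the handle's middle, +x towards the blade tip, z across the blade's flat; upper and lower sides are alike
- spatula_grip (a point): on the handle's axis, 34 in front of the handle's middle, near the centre of mass
- spatula_tip (a point): end of the blade, 120 from the handle's middle
- rest: flat cork board 220 (x) x 80 (y) x 6, fixed, where the spatula lies at the start along +x. Origin under its middle
- ramp: aluminium tipping ramp, fixed: an upright face 110 wide and 100 high whose top edge lies along the body's y; on the -x side a slope falls from the edge to the bench, about 75 long in plan; on the +x side lies a grey rubber landing mat 150 (x) x 140 (y) x 4. Origin on the bench below the edge; +x points from the edge over the mat.
- ramp_edge (a point): middle of the ramp's top edge, 100 above the bench (the edge's mat-side line); axes as the ramp's. A level plate let go 20 to 50 above the edge, its length across the edge and its middle 10 to 28 beyond the edge on the mat side, strikes the edge, turns over and lands on the mat 50 to 100 from the face
- reagent: bystander, leave alone: brown glass bottle, 60 across, 140 tall, at the back; origin under its middle
- jar: bystander, leave alone: small clear jar with white lid, 38 across, 50 tall, standing among the spot plates; origin under its middle
- beaker: bystander, leave alone: glass beaker, 64 across, 75 tall; origin under its middle
- marker: bystander, leave alone: black marker pen, 130 long, lying behind the spot plates; origin under its middle
- wash_bottle: bystander, leave alone: white wash bottle, 70 across, 170 tall; origin under its middle
- tip_box: bystander, leave alone: yellow open pipette-tip box, 120 x 85 x 55, near the robot on the right; origin under its middle
Things that resemble listed ones, but are neither listed nor needed, are in the scene too. What is shaped like the plate_d but red is not meant.

How it is judged:
On the way, in this order (a step that is already met when the one before it is completed fails the run):
1. the lid is raised by the spatula's blade (value of joint lid above 0.25 rad and contact force between spatula and case above 0.1 N and horizontal distance between spatula_tip and lid_lip below 0.09 m), for 0.05 s.
2. the lid is wide open (value of joint lid above 1.3 rad), for 0.2 s.
3. a plate that was hollows down lies turned over, hollows up, at the landing side of the ramp, let go (((angle between plate_a's own z axis and vertical above 2.8 rad and x of plate_a in the frame of ramp between 0 and 0.22 m and y of plate_a in the frame of ramp between -0.13 and 0.13 m and z of plate_a in the frame of ramp below 0.03 m and contact force between plate_a and the fingers below 0.05 N) or (angle between plate_b's own z axis and vertical above 2.8 rad and x of plate_b in the frame of ramp between 0 and 0.22 m and y of plate_b in the frame of ramp between -0.13 and 0.13 m and z of plate_b in the frame of ramp below 0.03 m and contact force between plate_b and the fingers below 0.05 N) or (angle between plate_c's own z axis and vertical above 2.8 rad and x of plate_c in the frame of ramp between 0 and 0.22 m and y of plate_c in the frame of ramp between -0.13 and 0.13 m and z of plate_c in the frame of ramp below 0.03 m and contact force between plate_c and the fingers below 0.05 N))), for 0.2 s.
At the end, for the whole second after the job is handed in: Every present plate lies inside the closed case hollows up, within 0.34 rad of level; the lid is shut (below 0.06 rad); the spatula lies flat on the cork rest, its handle's middle within 90 mm along and 40 mm across of the rest's middle; all at rest (angle between each of plate_a, plate_b, plate_c's own z axis and vertical above 2.8 rad and x of plate_a in the frame of case_floor between -0.047 and 0.047 m and y of plate_a in the frame of case_floor between -0.08 and 0.08 m and z of plate_a in the frame of case_floor between 0 and 0.04 m and linear speed of each of plate_a, plate_b, plate_c, plate_d, spatula below 0.02 m/s and x of plate_b in the frame of case_floor between -0.047 and 0.047 m and y of plate_b in the frame of case_floor between -0.08 and 0.08 m and z of plate_b in the frame of case_floor between 0 and 0.04 m and x of plate_c in the frame of case_floor between -0.047 and 0.047 m and y of plate_c in the frame of case_floor between -0.08 and 0.08 m and z of plate_c in the frame of case_floor between 0 and 0.04 m and angle between plate_d's own z axis and vertical below 0.34 rad and x of plate_d in the frame of case_floor between -0.047 and 0.047 m and y of plate_d in the frame of case_floor between -0.08 and 0.08 m and z of plate_d in the frame of case_floor between 0 and 0.04 m and value of joint lid below 0.06 rad and x of spatula in the frame of rest between -0.09 and 0.09 m and y of spatula in the frame of rest between -0.04 and 0.04 m and z of spatula in the frame of rest below 0.03 m and angle between spatula's own x axis and vertical between 1.39 and 1.75 rad); the robot touches nothing.
It fails at once if a bystander is moved more than 30 mm or knocked over (distance of any of reagent, jar, beaker, marker, wash_bottle, tip_box from where it was at the start of the episode above 0.03 m or angle between any of reagent, jar, beaker, wash_bottle, tip_box's own z axis and vertical above 0.5 rad).
Of plate_a, plate_b, plate_c, plate_d only 2 to 3 are there at a start; the rules pass over those that are not, and their reading is None.
At some moment in a run one of plate_a, plate_b, plate_c, plate_d may be knocked a few centimetres aside while the robot is not near it.
Once in a run the grip may slacken for a moment while it holds something.
It also fails if it takes over 210 s, if anything falls off the work surface, if the arm or the gripper's body presses on something with over 40 N, if the wrist force passes 120 N, or if a joint passes its speed limit or range.

## Robot

A 6-joint arm with a two-finger parallel gripper is mounted at the origin on the work surface. World frame = base frame: x ahead of the robot, y to its left, z up, the work surface at z = 0. Lengths are in m, angles in rad, forces in N, time in s.
With the tool pointing down it reaches from about 0.375 to 0.75 m from the base axis. Payload 9 kg.
Tool frame: the origin (TCP) lies at the very end of the fingers, on their centre line; the grasp point (between the pads) lies 19 mm behind it; z points along the fingers, y is the line along which they close (so a half turn about z gives the same grasp; the last joint's range is limited). The gripper opens to 85 mm and grips with 20 to 120 N. Pads are 22 mm wide; open, the fingers measure 114 mm over their backs; the gripper's body (76 mm by 85 mm) begins 54 mm behind the grasp point. The pads swing forward as they close: fully open they stand 13 mm farther back than shut.
Start: joints at [0.932, 0.104, 0.097, 1.564, 0, 1.353], TCP at [0.245, 0.548, 0.231] pointing down, gripper open.
Joint ranges: [-2.99, 2.99], [-0.84, 1.86], [-1.1, 1.16], [-1.84, 2.11], [-1.51, 1.56], [-3.14, 3.14]. Speed limits (rad/s): [2.22, 2.22, 2.57, 3.14, 3.14, 3.14].

## Interface

Orientations are given as a unit quaternion [x, y, z, w].
In Python, from station import sense, snapshot, finish_job gives the robot as it stands. The module is installed in compiled form; this text tells all that it offers.
- The arm moves only by the tool jog_arm, never from a script. Its argument "commands" is a list of rows, each an object of numbers: "claw": the gripper command: -1 is fully open, 1 is shut, values between are in proportion; "tx", "ty", "tz": the shift along the tool's x, y, z in mm; "yaw": the turn about the tool's z in degrees. In form: [{"claw": .., "tx": .., "ty": .., "tz": .., "yaw": ..}, ...]. A call has exactly 5 rows; each row shifts and turns the commanded pose from where the row before left it, along the tool's axes as they then stand; what a row does not reach is not made up. A row lasts 1/10 s, in which the tool goes at most 50 mm and 8.59 degrees, less where a joint would pass 70% of its speed; a pose out of reach is approached as far as the arm can. A call is refused whole if a number of a shift passes 50 or a number of a turn 8.59, either way. A call with a gripper value outside its range is refused whole. The fingers move at their own pace and stop on an object; the grip force is fixed at half the most. Time passes only in rows, so rows that do not move let the fingers close, or fill a call up. It gives the time, the measured TCP pose, the force, the opening and the grip force at its end, in the units of the state.
- sense(): the state, without advancing time (a new reading comes with each control period).
- snapshot(name): name is "scene" or "top"; returns a dict with "color" (384x512x3 uint8, red, green, blue), "K" (3x3 intrinsics, pixels), "extrinsics" (4x4, takes a point from camera to world coordinates). Camera axes: x right, y up, looking along -z (the intrinsics and any distortion apply to the point x, -y, -z); pixel columns grow to the right and rows downward; lengths in m; the calibration is good to about 2 mm. A picture is of the moment at which its call begins. There is no depth.
- finish_job(): hands the job in; it is judged then, once.
The state is a dict: "time": time; "qpos": joint angles; "qd": joint speeds; "joint_efforts": joint torques, N m; "eef_pos": TCP position; "eef_rot": TCP orientation; "force": force on the tool from outside, world axes, zero at the start; "ft_torque": the same for the moment, N m; "grip_width": finger opening in m; "grasp_force": force on a finger pad.
Only numpy, scipy, OpenCV 4.12 (cv2) and the standard library are available. Lean on these libraries where they do the work, as an engineer would, in place of code of your own. Each camera call takes 0.05 s, during which the arm holds its last target. There are 200 camera calls.

## Working session

There is one attempt and no reset: what is moved stays moved. The work goes in short steps, Python scripts to look and compute and a tool call to move; the robot and the scene stay as the last step left them, time stands still between calls to the robot, and variables do not carry over. Pictures are saved under pics/ and viewed, at most 14 in all, crops included, and the job is handed in when it is done.

Besides the shell and the picture viewer there is one more tool, called as a command line: name --argument value ..., lists and objects as JSON in quotes. jog_arm: Moves the arm, as the interface text tells. Its arguments: {"type":"object","properties":{"commands":{"type":"array"}},"required":["commands"]}

```bash
mkdir -p pics; ls; cat > h.py <<'E'
import numpy as np, cv2
from station import sense, snapshot, finish_job
from scipy.spatial.transform import Rotation as R
def shot(n,f=None):
    s=snapshot(n)
    if f: cv2.imwrite('pics/'+f,s['color'][:,:,::-1])
    return s
def ray(s,u,v):
    K=s['K'];E=s['extrinsics'];d=np.array([(u-K[0,2])/K[0,0],-(v-K[1,2])/K[1,1],-1.])
    return E[:3,3],E[:3,:3]@d
def onz(s,u,v,z):
    o,d=ray(s,u,v);return o+d*(z-o[2])/d[2]
def pix(s,p):
    E=s['extrinsics'];c=E[:3,:3].T@(np.array(p)-E[:3,3]);K=s['K']
    return K[0,0]*c[0]/-c[2]+K[0,2],K[1,1]*-c[1]/-c[2]+K[1,2]
E
python3 - <<'E'
from h import *
for n in('scene','top'):
    s=shot(n,n+'0.png');print(n,s.keys(),s['K'].round(1).tolist(),s['extrinsics'].round(3).tolist())
st=sense();print({k:np.round(v,3).tolist() for k,v in st.items()})
E
```

```text
pics
scene dict_keys(['color', 'K', 'extrinsics']) [[399.9, 0.0, 255.5], [0.0, 399.9, 186.3], [0.0, 0.0, 1.0]] [[-0.888, -0.308, 0.341, 0.92], [0.46, -0.57, 0.681, 0.741], [-0.016, 0.762, 0.647, 0.835], [0.0, 0.0, 0.0, 1.0]]
top dict_keys(['color', 'K', 'extrinsics']) [[399.9, 0.0, 252.3], [0.0, 399.9, 194.5], [0.0, 0.0, 1.0]] [[-0.022, 0.994, -0.106, 0.378], [-1.0, -0.023, -0.008, -0.048], [-0.011, 0.106, 0.994, 1.491], [0.0, 0.0, 0.0, 1.0]]
{'time': 0.1, 'qpos': [0.932, 0.105, 0.097, 1.564, -0.0, 1.353], 'qd': [-0.0, -0.001, 0.003, 0.0, 0.001, 0.0], 'joint_efforts': [0.006, -55.821, 50.472, 0.013, -0.0, -0.0], 'eef_pos': [0.245, 0.547, 0.231], 'eef_rot': [0.209, 0.978, -0.001, -0.0], 'force': [-0.023, -0.51, 0.235], 'ft_torque': [0.026, -0.006, -0.073], 'grasp_force': 0.0, 'grip_width': 0.085}
```

View pics/scene0.png

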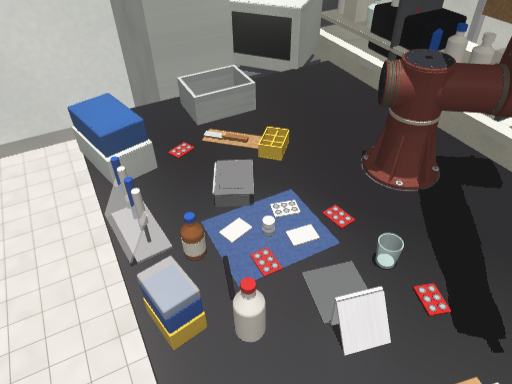

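View pics/top0.png

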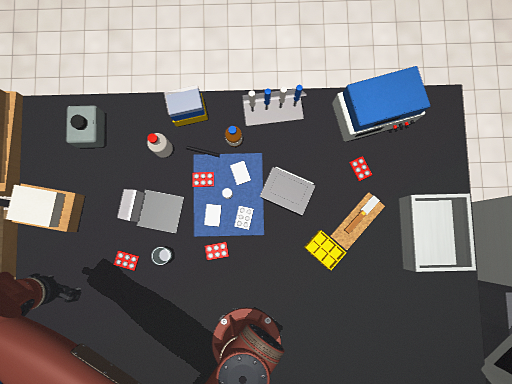

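The top view shows two plain plates at (240,172) and (213,215), and a hollows-up plate at (244,217). The jar is at (227,193) and the case at (288,190). The spatula lies on the cork at (360,220), the ramp at (130,205) and its mat at (160,210).

```bash
python3 - <<'E'
from h import *
s=shot('top');im=s['color'][:,:,::-1].copy()
cv2.imwrite('pics/crop1.png',cv2.resize(im[110:280,110:400],None,fx=2.75,fy=2.75,interpolation=cv2.INTER_CUBIC))
hsv=cv2.cvtColor(im,cv2.COLOR_BGR2HSV)
def blobs(m,amin,z,name,box=(0,0,512,384)):
    mm=np.zeros_like(m);x0,y0,x1,y1=box;mm[y0:y1,x0:x1]=m[y0:y1,x0:x1]
    for c in cv2.findContours(mm,cv2.RETR_EXTERNAL,cv2.CHAIN_APPROX_NONE)[0]:
        if cv2.contourArea(c)<amin: continue
        r=cv2.minAreaRect(c);b=cv2.boxPoints(r);P=np.array([onz(s,u,v,z) for u,v in b])[:,:2]
        e=[P[1]-P[0],P[2]-P[1]];L=[np.linalg.norm(x) for x in e];l=e[int(np.argmax(L))]
        print(name,np.round(r[0]),'ctr',P.mean(0).round(3),'size',np.round(L,3),'ang',np.degrees(np.arctan2(l[1],l[0])).round(1))
w=cv2.inRange(hsv,(0,0,200),(180,50,255))
blobs(w,60,.008,'white',(190,150,265,240))
blobs(cv2.inRange(hsv,(5,60,60),(25,255,255)),40,.006,'cork',(325,185,395,260))
blobs(w,30,.014,'blade',(325,185,395,260))
blobs(cv2.inRange(hsv,(0,0,100),(180,40,255)),300,.0515,'lid',(258,160,320,220))
blobs(cv2.inRange(hsv,(0,0,60),(180,60,255)),300,.004,'mat',(140,180,190,240))
blobs(cv2.inRange(hsv,(0,0,180),(180,60,255)),100,.05,'slope',(110,180,143,240))
for x0,y0,n in((288,190,'lid'),(160,210,'mat'),(130,205,'slope'),(244,217,'p'),(345,225,'cork'),(368,207,'blade')):print(n,hsv[y0,x0])
print(pix(s,(0,0,0)))
E
```

```text
white [243. 217.] ctr [ 0.452 -0.001] size [0.079 0.056] ang -14.1
white [212. 215.] ctr [0.463 0.115] size [0.079 0.056] ang -6.9
white [227. 192.] ctr [0.546 0.06 ] size [0.034 0.032] ang -45.9
white [240. 172.] ctr [0.62 0.01] size [0.056 0.079] ang -162.0
cork [349. 226.] ctr [ 0.41  -0.391] size [0.292 0.106] ang -41.6
blade [370. 205.] ctr [ 0.487 -0.469] size [0.072 0.028] ang -47.0
lid [287. 190.] ctr [ 0.545 -0.163] size [0.126 0.172] ang -115.7
mat [158. 211.] ctr [0.484 0.317] size [0.141 0.168] ang -102.7
slope [127. 204.] ctr [0.508 0.421] size [0.112 0.046] ang -12.4
lid [173   6 174]
mat [  0   2 163]
slope [135   2 237]
p [  0   0 255]
cork [ 16 137 216]
blade [ 60   3 237]
(np.float64(245.86065601399508), np.float64(342.45878112253706))
```

View pics/crop1.png

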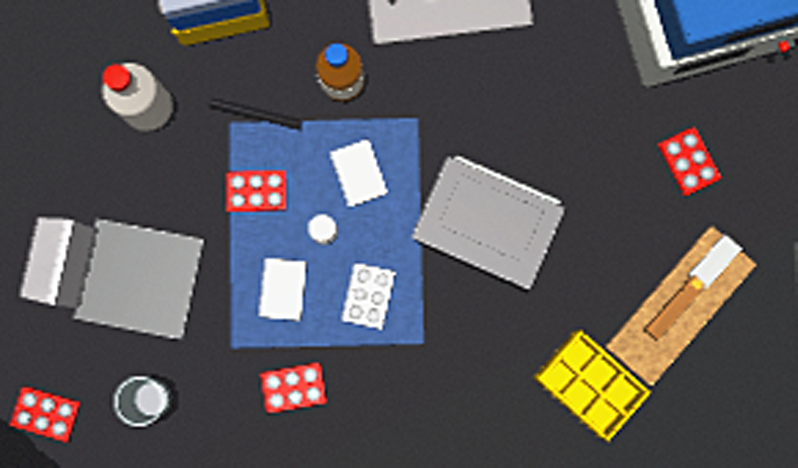

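```bash
cat >> h.py <<'E'
def rects(s,lo,hi,box,z,amin=40):
    hsv=cv2.cvtColor(s['color'],cv2.COLOR_RGB2HSV);m=cv2.inRange(hsv,lo,hi);x0,y0,x1,y1=box
    mm=np.zeros_like(m);mm[y0:y1,x0:x1]=m[y0:y1,x0:x1];out=[]
    for c in cv2.findContours(mm,cv2.RETR_EXTERNAL,cv2.CHAIN_APPROX_NONE)[0]:
        if cv2.contourArea(c)<amin: continue
        P=np.array([onz(s,u,v,z)[:2] for u,v in c[:,0]]).astype(np.float32)
        b=cv2.boxPoints(cv2.minAreaRect(P*1000))/1000;e=[b[1]-b[0],b[2]-b[1]];L=[np.linalg.norm(x) for x in e];l=e[int(np.argmax(L))]
        a=(np.degrees(np.arctan2(l[1],l[0]))+90)%180-90
        out.append((b.mean(0).round(4),np.round(sorted(L),3),round(float(a),1),b.round(3)))
    return out
def plan(x,y,z,az,n=5):
    """rows from the present pose to the TCP goal, closing axis azimuth az (mod 180)"""
    st=sense();Rm=R.from_quat(st['eef_rot']).as_matrix();p=np.array(st['eef_pos']);g=np.array([x,y,z])
    a=np.degrees(np.arctan2(Rm[1,1],Rm[0,1]));d=(az-a+90)%180-90
    print('az',round(a,1),'pos',p.round(4),'yaw total',round(-d,1),'tilt',Rm[:,2].round(3))
    for i in range(n):
        t=Rm.T@(g-p)/n*1000 ;print(np.round(t,1),round(-d/n,2))
        Rm=Rm@R.from_euler('z',-d/n,degrees=True).as_matrix()
E
python3 - <<'E'
from h import *
s=shot('top')
def pr(n,r):
    for o in r: print(n,o[0],o[1],o[2],o[3].tolist())
pr('lid',rects(s,(0,0,150),(180,40,200),(258,160,320,220),.0515,300))
pr('mat',rects(s,(0,0,140),(180,40,190),(138,180,190,240),.004,300))
pr('slope',rects(s,(0,0,200),(180,40,255),(110,180,145,240),.1,100))
pr('blade',rects(s,(0,0,190),(180,40,255),(345,185,395,220),.014,30))
pr('handle',rects(s,(5,150,60),(25,255,200),(330,200,375,240),.022,30))
for n,u,v in(('reag',233,131),('mark',203,151)): print(n,onz(s,u,v,.05 if n=='reag' else .01).round(3))
q=sense()
plan(.452,-.432,.15,43,8)
E
```

```text
lid [ 0.5453 -0.1634] [0.123 0.168] 64.6 [[0.45399999618530273, -0.21299999952316284], [0.5649999976158142, -0.26600000262260437], [0.6370000243186951, -0.11400000005960464], [0.5260000228881836, -0.061000000685453415]]
mat [0.482  0.3091] [0.138 0.147] 78.0 [[0.39899998903274536, 0.25200000405311584], [0.5339999794960022, 0.22300000488758087], [0.5649999976158142, 0.367000013589859], [0.4300000071525574, 0.39500001072883606]]
slope [0.5026 0.4042] [0.043 0.107] -12.6 [[0.44600000977516174, 0.39500001072883606], [0.550000011920929, 0.3720000088214874], [0.5600000023841858, 0.4129999876022339], [0.45500001311302185, 0.43700000643730164]]
blade [ 0.4874 -0.4691] [0.028 0.072] -47.0 [[0.453000009059906, -0.453000009059906], [0.5009999871253967, -0.5049999952316284], [0.5220000147819519, -0.4860000014305115], [0.4729999899864197, -0.43299999833106995]]
handle [ 0.4258 -0.4091] [0.022 0.098] -43.7 [[0.382999986410141, -0.382999986410141], [0.45399999618530273, -0.45100000500679016], [0.4690000116825104, -0.4350000023841858], [0.39800000190734863, -0.367000013589859]]
reag [0.768 0.03  0.05 ]
mark [0.705 0.147 0.01 ]
az 65.9 pos [0.245  0.5475 0.2308] yaw total 22.9 tilt [-0.    -0.001 -1.   ]
[ -73.6 -101.2   10.2] 2.86
[-78.6 -97.4  10.2] 2.86
[-83.4 -93.3  10.2] 2.86
[-87.9 -89.1  10.2] 2.86
[-92.3 -84.6  10.2] 2.86
[-96.4 -79.8  10.2] 2.86
[-100.2  -74.9   10.2] 2.86
[-103.8  -69.8   10.2] 2.86
```

jog_arm --commands '[{"claw":-1,"tx":-39,"ty":-32,"tz":0,"yaw":0},{"claw":-1,"tx":-39,"ty":-32,"tz":0,"yaw":0},{"claw":-1,"tx":-39,"ty":-32,"tz":0,"yaw":0},{"claw":-1,"tx":-39,"ty":-32,"tz":0,"yaw":0},{"claw":-1,"tx":-39,"ty":-32,"tz":0,"yaw":0}]'

```text
time: 0.7
eef_pos: [0.3571, 0.3223, 0.2312]
eef_rot: [0.209, 0.978, 0.0, 0.0]
force: [1.3, 0.2, 0.5]
grip_width: 0.0853
grasp_force: 0.0
```

jog_arm --commands '[{"claw":-1,"tx":-39,"ty":-32,"tz":0,"yaw":0},{"claw":-1,"tx":-39,"ty":-32,"tz":0,"yaw":0},{"claw":-1,"tx":-39,"ty":-32,"tz":0,"yaw":0},{"claw":-1,"tx":-39,"ty":-32,"tz":0,"yaw":0},{"claw":-1,"tx":-39,"ty":-32,"tz":0,"yaw":0}]'

```text
time: 1.2
eef_pos: [0.4689, 0.0983, 0.2314]
eef_rot: [0.209, 0.978, 0.0, 0.0]
force: [0.7, 1.1, 0.1]
grip_width: 0.0856
grasp_force: 0.0
```

```bash
python3 -c "
from h import *
plan(.45,-.433,.12,45.5,15)"
```

```text
az 65.9 pos [0.4689 0.0983 0.2314] yaw total 20.4 tilt [ 0.001  0.    -1.   ]
[-13.3 -32.8   7.4] 1.36
[-14.1 -32.5   7.4] 1.36
[-14.9 -32.2   7.4] 1.36
[-15.6 -31.8   7.4] 1.36
[-16.4 -31.4   7.4] 1.36
[-17.1 -31.    7.4] 1.36
[-17.8 -30.6   7.4] 1.36
[-18.6 -30.2   7.4] 1.36
[-19.3 -29.7   7.4] 1.36
[-20.  -29.3   7.4] 1.36
[-20.7 -28.8   7.4] 1.36
[-21.3 -28.3   7.4] 1.36
[-22.  -27.8   7.4] 1.36
[-22.7 -27.3   7.4] 1.36
[-23.3 -26.7   7.4] 1.36
```

jog_arm --commands '[{"claw":-1,"tx":-13,"ty":-33,"tz":7,"yaw":1.4},{"claw":-1,"tx":-14,"ty":-32,"tz":7,"yaw":1.4},{"claw":-1,"tx":-15,"ty":-32,"tz":7,"yaw":1.4},{"claw":-1,"tx":-16,"ty":-32,"tz":7,"yaw":1.4},{"claw":-1,"tx":-16,"ty":-31,"tz":7,"yaw":1.4}]'

```text
time: 1.7
eef_pos: [0.4616, -0.0775, 0.196]
eef_rot: [0.269, 0.963, 0.0, 0.0]
force: [0.5, 0.1, -0.3]
grip_width: 0.0854
grasp_force: 0.0
```

jog_arm --commands '[{"claw":-1,"tx":-17,"ty":-31,"tz":7,"yaw":1.4},{"claw":-1,"tx":-18,"ty":-31,"tz":7,"yaw":1.4},{"claw":-1,"tx":-19,"ty":-30,"tz":7,"yaw":1.4},{"claw":-1,"tx":-19,"ty":-30,"tz":7,"yaw":1.4},{"claw":-1,"tx":-20,"ty":-29,"tz":7,"yaw":1.4}]'

```text
time: 2.2
eef_pos: [0.4545, -0.2548, 0.1609]
eef_rot: [0.327, 0.945, 0.0, 0.0]
force: [0.6, 0.8, -0.4]
grip_width: 0.0852
grasp_force: 0.0
```

jog_arm --commands '[{"claw":-1,"tx":-21,"ty":-29,"tz":7,"yaw":1.4},{"claw":-1,"tx":-21,"ty":-28,"tz":7,"yaw":1.4},{"claw":-1,"tx":-22,"ty":-28,"tz":7,"yaw":1.4},{"claw":-1,"tx":-23,"ty":-27,"tz":7,"yaw":1.4},{"claw":-1,"tx":-23,"ty":-27,"tz":7,"yaw":1.4}]'

```text
time: 2.7
eef_pos: [0.4467, -0.4318, 0.1257]
eef_rot: [0.384, 0.923, 0.0, -0.0]
force: [0.1, -0.3, 0.3]
grip_width: 0.0854
grasp_force: 0.0
```

```bash
python3 -c "
from h import *
plan(.45,-.433,.01,45.5,5)"
```

```text
az 44.8 pos [ 0.4467 -0.4318  0.1257] yaw total -0.7 tilt [ 0.  0. -1.]
[-0.6  0.3 23.1] -0.13
[-0.6  0.3 23.1] -0.13
[-0.6  0.3 23.1] -0.13
[-0.6  0.3 23.1] -0.13
[-0.6  0.3 23.1] -0.13
```

jog_arm --commands '[{"claw":-1,"tx":-3,"ty":1,"tz":30,"yaw":-0.7},{"claw":-1,"tx":0,"ty":1,"tz":30,"yaw":0},{"claw":-1,"tx":0,"ty":0,"tz":30,"yaw":0},{"claw":-1,"tx":0,"ty":0,"tz":20,"yaw":0},{"claw":-1,"tx":0,"ty":0,"tz":7,"yaw":0}]'

```text
time: 3.2
eef_pos: [0.4494, -0.4295, 0.0063]
eef_rot: [0.378, 0.926, 0.001, -0.002]
force: [-0.9, 0.5, 0.2]
grip_width: 0.0858
grasp_force: 0.0
```

jog_arm --commands '[{"claw":1,"tx":0,"ty":0,"tz":0,"yaw":0},{"claw":1,"tx":0,"ty":0,"tz":0,"yaw":0},{"claw":1,"tx":0,"ty":0,"tz":0,"yaw":0},{"claw":1,"tx":0,"ty":0,"tz":0,"yaw":0},{"claw":1,"tx":0,"ty":0,"tz":0,"yaw":0}]'

```text
time: 3.7
eef_pos: [0.4511, -0.4321, 0.0108]
eef_rot: [0.378, 0.926, -0.001, 0.001]
force: [-0.7, 0.3, -0.2]
grip_width: 0.0205
grasp_force: 58.4
```

jog_arm --commands '[{"claw":1,"tx":0,"ty":0,"tz":0,"yaw":0},{"claw":1,"tx":0,"ty":0,"tz":0,"yaw":0},{"claw":1,"tx":0,"ty":0,"tz":0,"yaw":0},{"claw":1,"tx":0,"ty":0,"tz":0,"yaw":0},{"claw":1,"tx":0,"ty":0,"tz":0,"yaw":0}]'

```text
time: 4.2
eef_pos: [0.4511, -0.432, 0.0107]
eef_rot: [0.378, 0.926, -0.001, 0.001]
force: [-0.2, -0.2, 6.1]
grip_width: 0.0205
grasp_force: 59.3
```

jog_arm --commands '[{"claw":1,"tx":0,"ty":0,"tz":-10,"yaw":0},{"claw":1,"tx":0,"ty":0,"tz":-20,"yaw":0},{"claw":1,"tx":0,"ty":0,"tz":-30,"yaw":0},{"claw":1,"tx":0,"ty":0,"tz":-30,"yaw":0},{"claw":1,"tx":0,"ty":0,"tz":-10,"yaw":0}]'

```text
time: 4.7
eef_pos: [0.4515, -0.4325, 0.1135]
eef_rot: [0.378, 0.926, -0.001, 0.002]
force: [0.5, -0.2, -0.8]
grip_width: 0.0206
grasp_force: 58.6
```

```bash
python3 -c "
from h import *
plan(.394,-.0915,.1,64.6,15)"
```

```text
az 45.6 pos [ 0.4515 -0.4325  0.1135] yaw total -19.0 tilt [ 0.003 -0.004 -1.   ]
[18.7 13.6  0.8] -1.27
[18.3 14.   0.8] -1.27
[18.  14.4  0.8] -1.27
[17.7 14.8  0.8] -1.27
[17.4 15.2  0.8] -1.27
[17.  15.5  0.8] -1.27
[16.7 15.9  0.8] -1.27
[16.3 16.3  0.8] -1.27
[16.  16.6  0.8] -1.27
[15.6 17.   0.8] -1.27
[15.2 17.3  0.8] -1.27
[14.8 17.7  0.8] -1.27
[14.4 18.   0.8] -1.27
[14.  18.3  0.8] -1.27
[13.6 18.6  0.8] -1.27
```

jog_arm --commands '[{"claw":1,"tx":19,"ty":14,"tz":1,"yaw":-1.3},{"claw":1,"tx":18,"ty":14,"tz":1,"yaw":-1.3},{"claw":1,"tx":18,"ty":14,"tz":1,"yaw":-1.3},{"claw":1,"tx":18,"ty":15,"tz":1,"yaw":-1.3},{"claw":1,"tx":17,"ty":15,"tz":1,"yaw":-1.3}]'

```text
time: 5.2
eef_pos: [0.431, -0.3162, 0.1036]
eef_rot: [0.324, 0.946, 0.0, -0.0]
force: [0.3, -0.9, -1.0]
grip_width: 0.0201
grasp_force: 64.0
```

jog_arm --commands '[{"claw":1,"tx":17,"ty":16,"tz":1,"yaw":-1.3},{"claw":1,"tx":17,"ty":16,"tz":1,"yaw":-1.3},{"claw":1,"tx":16,"ty":16,"tz":1,"yaw":-1.3},{"claw":1,"tx":16,"ty":17,"tz":1,"yaw":-1.3},{"claw":1,"tx":16,"ty":17,"tz":1,"yaw":-1.3}]'

```text
time: 5.7
eef_pos: [0.4115, -0.202, 0.0988]
eef_rot: [0.27, 0.963, 0.0, -0.0]
force: [-0.1, 0.7, -0.7]
grip_width: 0.0201
grasp_force: 64.0
```

jog_arm --commands '[{"claw":1,"tx":15,"ty":17,"tz":1,"yaw":-1.3},{"claw":1,"tx":15,"ty":18,"tz":1,"yaw":-1.3},{"claw":1,"tx":14,"ty":18,"tz":1,"yaw":-1.3},{"claw":1,"tx":14,"ty":18,"tz":0,"yaw":-1.3},{"claw":1,"tx":13,"ty":18,"tz":0,"yaw":-0.8}]'

```text
time: 6.2
eef_pos: [0.3921, -0.0897, 0.0959]
eef_rot: [0.22, 0.976, 0.0, -0.0]
force: [0.6, -0.5, -0.8]
grip_width: 0.0201
grasp_force: 64.0
```

```bash
python3 - <<'E'
from h import *
plan(.394,-.0915,.038,64.6,5)
s=shot('top');im=s['color'][:,:,::-1]
cv2.imwrite('pics/c2.png',cv2.resize(im[130:260,220:330],None,fx=4,fy=4,interpolation=cv2.INTER_CUBIC))
s=shot('scene');im=s['color'][:,:,::-1]
print(pix(s,(.49,-.137,.045)))
cv2.imwrite('pics/c3.png',cv2.resize(im[110:250,170:340],None,fx=4,fy=4,interpolation=cv2.INTER_CUBIC))
E
```

```text
az 64.6 pos [ 0.3921 -0.0897  0.0959] yaw total 0.0 tilt [-0.  0. -1.]
[-0.5 -0.2 11.6] 0.01
[-0.5 -0.2 11.6] 0.01
[-0.5 -0.2 11.6] 0.01
[-0.5 -0.2 11.6] 0.01
[-0.5 -0.2 11.6] 0.01
(np.float64(252.44069024761643), np.float64(176.60442411104918))
```

View pics/c2.png

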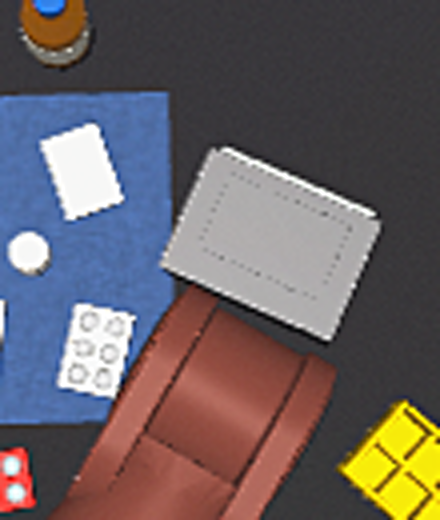

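View pics/c3.png

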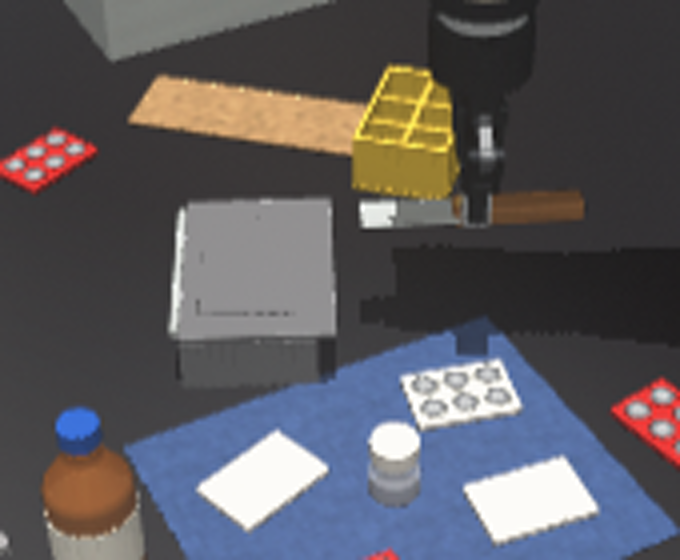

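```bash
python3 - <<'E'
from h import *
s=shot('scene');p=np.array(sense()['eef_pos']);d=np.array([.903,-.429,0]);n=np.array([.429,.903,0])
for dz in (-.002,.0033,.008):
    q=p+[0,0,dz]
    print(dz,[np.round((np.array(pix(s,q+d*.086+n*k))-[170,110])*4) for k in(-.015,.015)],[np.round((np.array(pix(s,q+d*.03+n*k))-[170,110])*4) for k in(-.015,.015)])
for c in((334,333),(330,198)): print(onz(s,c[0]/4+170,c[1]/4+110,.0515).round(4))
im=s['color'][:,:,::-1]
cv2.imwrite('pics/c4.png',cv2.resize(im[150:175,250:325],None,fx=10,fy=10,interpolation=cv2.INTER_CUBIC))
E
```

```text
-0.002 [array([357., 204.]), array([358., 228.])] [array([429., 202.]), array([432., 226.])]
0.0033 [array([357., 199.]), array([358., 222.])] [array([429., 196.]), array([432., 220.])]
0.008 [array([357., 194.]), array([358., 218.])] [array([429., 192.]), array([432., 215.])]
[ 0.5265 -0.0583  0.0515]
[ 0.4527 -0.2093  0.0515]
```

View pics/c4.png

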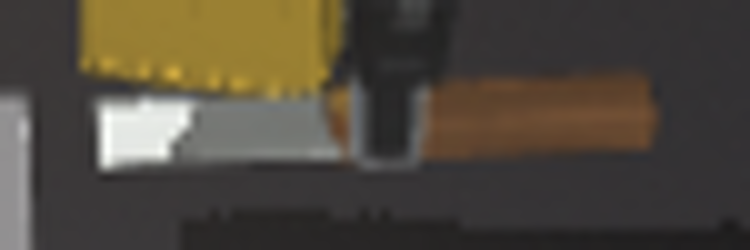

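jog_arm --commands '[{"claw":1,"tx":0,"ty":0,"tz":20,"yaw":0},{"claw":1,"tx":0,"ty":0,"tz":20,"yaw":0},{"claw":1,"tx":0,"ty":0,"tz":16,"yaw":0},{"claw":1,"tx":0,"ty":0,"tz":0,"yaw":0},{"claw":1,"tx":0,"ty":0,"tz":0,"yaw":0}]'

```text
time: 6.85
eef_pos: [0.3925, -0.0912, 0.0405]
eef_rot: [0.22, 0.975, 0.0, -0.0]
force: [-0.7, -0.1, -0.6]
grip_width: 0.0202
grasp_force: 64.1
```

jog_arm --commands '[{"claw":1,"tx":-8,"ty":0,"tz":0,"yaw":0},{"claw":1,"tx":-8,"ty":0,"tz":0,"yaw":0},{"claw":1,"tx":-4,"ty":0,"tz":0,"yaw":0},{"claw":1,"tx":-2,"ty":0,"tz":0,"yaw":0},{"claw":1,"tx":-2,"ty":0,"tz":0,"yaw":0}]'

```text
time: 7.35
eef_pos: [0.4106, -0.0989, 0.0395]
eef_rot: [0.22, 0.976, 0.002, -0.005]
force: [-21.0, 12.8, 5.9]
grip_width: 0.0201
grasp_force: 64.9
```

jog_arm --commands '[{"claw":1,"tx":-2,"ty":0,"tz":0,"yaw":0},{"claw":1,"tx":-1,"ty":0,"tz":0,"yaw":0},{"claw":1,"tx":-1,"ty":0,"tz":0,"yaw":0},{"claw":1,"tx":0,"ty":0,"tz":0,"yaw":0},{"claw":1,"tx":0,"ty":0,"tz":0,"yaw":0}]'

```text
time: 7.85
eef_pos: [0.4182, -0.1032, 0.0409]
eef_rot: [0.22, 0.975, -0.0, 0.0]
force: [-0.7, 0.6, -3.3]
grip_width: 0.0199
grasp_force: 65.4
```

```bash
python3 - <<'E'
from h import *
s=shot('scene');im=s['color'][:,:,::-1]
cv2.imwrite('pics/c5.png',cv2.resize(im[140:210,200:310],None,fx=7,fy=7,interpolation=cv2.INTER_CUBIC))
p=np.array(sense()['eef_pos']);print(p,(np.array([.49,-.136])-p[:2])@[.903,-.429])
E
```

```text
[ 0.4182666  -0.1031512   0.04082756] 0.07886739223155938
```

View pics/c5.png

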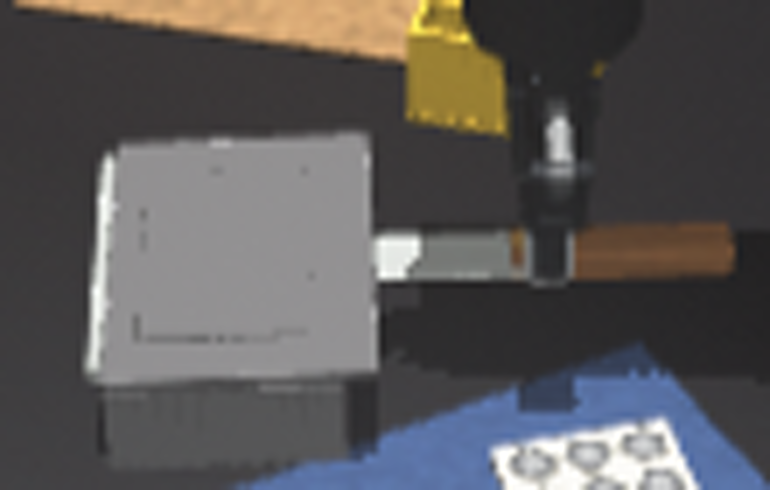

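jog_arm --commands '[{"claw":1,"tx":-2,"ty":0,"tz":0,"yaw":0},{"claw":1,"tx":-2,"ty":0,"tz":-6,"yaw":0},{"claw":1,"tx":-1,"ty":0,"tz":-5,"yaw":0},{"claw":1,"tx":-1,"ty":0,"tz":-9,"yaw":0},{"claw":1,"tx":-2,"ty":0,"tz":-9,"yaw":0}]'

```text
time: 8.4
eef_pos: [0.4256, -0.1065, 0.0704]
eef_rot: [0.22, 0.976, -0.0, 0.0]
force: [-0.5, 0.1, -2.9]
grip_width: 0.0202
grasp_force: 65.4
```

```bash
python3 - <<'E'
from h import *
s=shot('scene');im=s['color'][:,:,::-1]
cv2.imwrite('pics/c6.png',cv2.resize(im[140:210,200:310],None,fx=6,fy=6,interpolation=cv2.INTER_CUBIC))
print(sense()['force'])
E
```

```text
[-0.07420231  0.29888448 -0.8981247 ]
```

View pics/c6.png

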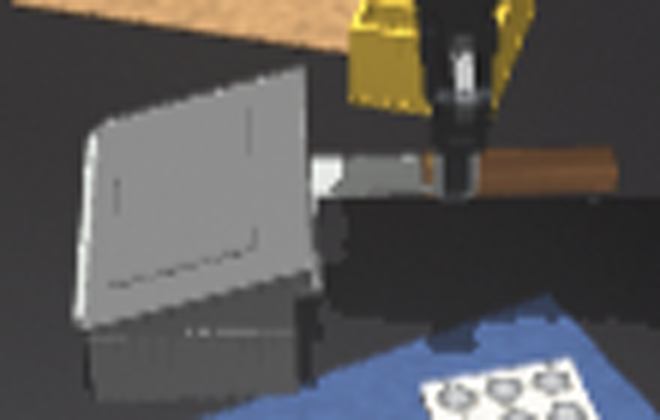

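The picture shows the lid raised to about 0.3 rad, with the blade under its lip at (315,175). I'll go on along the arc.

jog_arm --commands '[{"claw":1,"tx":-3,"ty":0,"tz":-9,"yaw":0},{"claw":1,"tx":-3,"ty":0,"tz":-9,"yaw":0},{"claw":1,"tx":-4,"ty":0,"tz":-8,"yaw":0},{"claw":1,"tx":-6,"ty":0,"tz":-9,"yaw":0},{"claw":1,"tx":-7,"ty":0,"tz":-9,"yaw":0}]'

```text
time: 8.95
eef_pos: [0.4463, -0.1163, 0.114]
eef_rot: [0.22, 0.976, 0.0, -0.0]
force: [-0.2, 0.6, -3.1]
grip_width: 0.0198
grasp_force: 65.4
```

jog_arm --commands '[{"claw":1,"tx":-8,"ty":0,"tz":-8,"yaw":0},{"claw":1,"tx":-9,"ty":0,"tz":-7,"yaw":0},{"claw":1,"tx":-9,"ty":0,"tz":-6,"yaw":0},{"claw":1,"tx":-10,"ty":0,"tz":-5,"yaw":0},{"claw":1,"tx":-10,"ty":0,"tz":-4,"yaw":0}]'

```text
time: 9.45
eef_pos: [0.4882, -0.1362, 0.144]
eef_rot: [0.22, 0.976, 0.0, 0.0]
force: [-0.9, 0.9, -1.3]
grip_width: 0.0203
grasp_force: 65.4
```

jog_arm --commands '[{"claw":1,"tx":-11,"ty":0,"tz":-3,"yaw":0},{"claw":1,"tx":-11,"ty":0,"tz":-1,"yaw":0},{"claw":1,"tx":-11,"ty":0,"tz":0,"yaw":0},{"claw":1,"tx":-9,"ty":0,"tz":2,"yaw":0},{"claw":1,"tx":-4,"ty":0,"tz":1,"yaw":0}]'

```text
time: 9.95
eef_pos: [0.5298, -0.156, 0.1443]
eef_rot: [0.22, 0.976, 0.0, 0.0]
force: [-1.0, 0.1, -0.9]
grip_width: 0.0201
grasp_force: 65.6
```

```bash
python3 - <<'E'
from h import *
s=shot('scene');im=s['color'][:,:,::-1]
cv2.imwrite('pics/c7.png',cv2.resize(im[90:230,180:310],None,fx=4,fy=4,interpolation=cv2.INTER_CUBIC))
p=np.array(sense()['eef_pos']);print(p,sense()['force'],119-((np.array([.49,-.136])-p[:2])@[.903,-.429]+.033)*1000)
E
```

```text
[ 0.52978716 -0.1560715   0.14405321] [-0.18362359  0.73523717 -0.97135204] 130.53847490683086
```

View pics/c7.png

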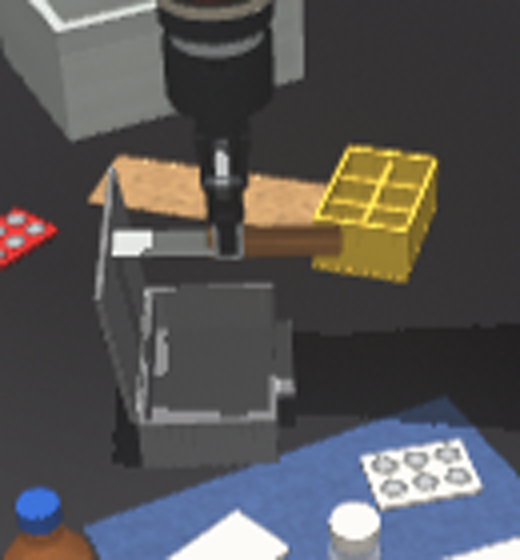

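The picture shows the lid past upright and the case empty. Next I back off and put the spatula back.

jog_arm --commands '[{"claw":1,"tx":10,"ty":0,"tz":0,"yaw":0},{"claw":1,"tx":30,"ty":0,"tz":0,"yaw":0},{"claw":1,"tx":35,"ty":0,"tz":0,"yaw":0},{"claw":1,"tx":20,"ty":-10,"tz":0,"yaw":0},{"claw":1,"tx":5,"ty":-20,"tz":0,"yaw":0}]'

```text
time: 10.5
eef_pos: [0.4246, -0.1384, 0.1444]
eef_rot: [0.219, 0.976, 0.0, 0.0]
force: [-0.3, -0.3, -0.6]
grip_width: 0.0201
grasp_force: 65.5
```

```bash
python3 -c "
from h import *
plan(.451,-.432,.08,45.5,15)"
```

```text
az 64.7 pos [ 0.4246 -0.1384  0.1444] yaw total 19.2 tilt [ 0.  0. -1.]
[-10.  -16.9   4.3] 1.28
[-10.3 -16.7   4.3] 1.28
[-10.7 -16.5   4.3] 1.28
[-11.1 -16.2   4.3] 1.28
[-11.4 -16.    4.3] 1.28
[-11.8 -15.7   4.3] 1.28
[-12.1 -15.5   4.3] 1.28
[-12.5 -15.2   4.3] 1.28
[-12.8 -14.9   4.3] 1.28
[-13.1 -14.6   4.3] 1.28
[-13.5 -14.3   4.3] 1.28
[-13.8 -14.    4.3] 1.28
[-14.1 -13.7   4.3] 1.28
[-14.4 -13.4   4.3] 1.28
[-14.7 -13.1   4.3] 1.28
```

jog_arm --commands '[{"claw":1,"tx":-10,"ty":-17,"tz":4,"yaw":1.3},{"claw":1,"tx":-10,"ty":-17,"tz":4,"yaw":1.3},{"claw":1,"tx":-11,"ty":-16,"tz":4,"yaw":1.3},{"claw":1,"tx":-11,"ty":-16,"tz":4,"yaw":1.3},{"claw":1,"tx":-11,"ty":-16,"tz":4,"yaw":1.3}]'

```text
time: 11.0
eef_pos: [0.4342, -0.2379, 0.1243]
eef_rot: [0.275, 0.961, -0.0, 0.0]
force: [0.7, 0.1, -0.8]
grip_width: 0.0201
grasp_force: 65.6
```

jog_arm --commands '[{"claw":1,"tx":-12,"ty":-16,"tz":4,"yaw":1.3},{"claw":1,"tx":-12,"ty":-16,"tz":4,"yaw":1.3},{"claw":1,"tx":-12,"ty":-15,"tz":4,"yaw":1.3},{"claw":1,"tx":-13,"ty":-15,"tz":4,"yaw":1.3},{"claw":1,"tx":-13,"ty":-15,"tz":4,"yaw":1.3}]'

```text
time: 11.5
eef_pos: [0.4416, -0.3365, 0.1042]
eef_rot: [0.329, 0.944, -0.0, 0.0]
force: [0.2, 0.5, -1.0]
grip_width: 0.02
grasp_force: 65.6
```

jog_arm --commands '[{"claw":1,"tx":-14,"ty":-14,"tz":4,"yaw":1.3},{"claw":1,"tx":-14,"ty":-14,"tz":4,"yaw":1.3},{"claw":1,"tx":-14,"ty":-14,"tz":4,"yaw":1.3},{"claw":1,"tx":-14,"ty":-13,"tz":4,"yaw":1.3},{"claw":1,"tx":-15,"ty":-13,"tz":4,"yaw":1}]'

```text
time: 12.0
eef_pos: [0.4506, -0.4343, 0.0841]
eef_rot: [0.38, 0.925, 0.0, 0.0]
force: [-0.4, 0.4, -0.6]
grip_width: 0.0201
grasp_force: 65.6
```

```bash
python3 -c "
from h import *
plan(.451,-.432,.0125,45.5,1)"
```

```text
az 45.3 pos [ 0.4506 -0.4343  0.0841] yaw total -0.2 tilt [ 0.  0. -1.]
[ 1.3  1.9 71.6] -0.16
```

jog_arm --commands '[{"claw":1,"tx":1,"ty":2,"tz":25,"yaw":0},{"claw":1,"tx":0,"ty":0,"tz":25,"yaw":0},{"claw":1,"tx":0,"ty":0,"tz":13,"yaw":0},{"claw":1,"tx":0,"ty":0,"tz":6,"yaw":0},{"claw":1,"tx":0,"ty":0,"tz":3,"yaw":0}]'

```text
time: 12.5
eef_pos: [0.4514, -0.4315, 0.0123]
eef_rot: [0.379, 0.925, 0.0, 0.0]
force: [0.5, -0.1, -1.1]
grip_width: 0.0197
grasp_force: 65.5
```

jog_arm --commands '[{"claw":-0.2,"tx":0,"ty":0,"tz":0,"yaw":0},{"claw":-1,"tx":0,"ty":0,"tz":0,"yaw":0},{"claw":-1,"tx":0,"ty":0,"tz":0,"yaw":0},{"claw":-1,"tx":0,"ty":0,"tz":0,"yaw":0},{"claw":-1,"tx":0,"ty":0,"tz":-10,"yaw":0}]'

```text
time: 13.0
eef_pos: [0.4507, -0.4308, 0.0215]
eef_rot: [0.38, 0.925, 0.001, -0.001]
force: [-0.3, 0.6, 0.2]
grip_width: 0.0852
grasp_force: 0.0
```

jog_arm --commands '[{"claw":-1,"tx":0,"ty":0,"tz":-40,"yaw":0},{"claw":-1,"tx":0,"ty":0,"tz":-50,"yaw":0},{"claw":-1,"tx":0,"ty":0,"tz":-50,"yaw":0},{"claw":-1,"tx":0,"ty":0,"tz":-50,"yaw":0},{"claw":-1,"tx":0,"ty":0,"tz":0,"yaw":0}]'

```text
time: 13.5
eef_pos: [0.4532, -0.4342, 0.2219]
eef_rot: [0.379, 0.925, -0.003, 0.005]
force: [0.4, -0.1, -0.1]
grip_width: 0.0854
grasp_force: 0.0
```

```bash
python3 - <<'E'
from h import *
s=shot('top')
for o in rects(s,(0,0,200),(180,50,255),(190,150,262,240),.008,60):print(o[:3])
for o in rects(s,(5,150,60),(25,255,200),(330,195,385,240),.022,30):print('handle',o[:3])
plan(.463,.115,.12,83,14)
E
```

```text
(array([ 0.452 , -0.0005], dtype=float32), array([0.056, 0.079], dtype=float32), -14.1)
(array([0.4633, 0.1151], dtype=float32), array([0.056, 0.079], dtype=float32), -7.1)
(array([0.5461, 0.0599], dtype=float32), array([0.032, 0.034], dtype=float32), -46.0)
(array([0.62  , 0.0096], dtype=float32), array([0.056, 0.079], dtype=float32), 18.2)
handle (array([ 0.4375, -0.414 ], dtype=float32), array([0.018, 0.073], dtype=float32), -47.0)
az 45.4 pos [ 0.4526 -0.4333  0.2179] yaw total -37.6 tilt [ 0.005 -0.007 -1.   ]
[27.  28.4  6.7] -2.69
[25.7 29.7  6.7] -2.69
[24.2 30.8  6.7] -2.69
[22.8 31.9  6.7] -2.69
[21.3 33.   6.7] -2.69
[19.7 33.9  6.7] -2.69
[18.1 34.8  6.7] -2.69
[16.4 35.6  6.7] -2.69
[14.7 36.3  6.7] -2.69
[13.  37.   6.7] -2.69
[11.3 37.6  6.7] -2.69
[ 9.5 38.1  6.7] -2.69
[ 7.7 38.5  6.7] -2.69
[ 5.9 38.8  6.7] -2.69
```

```bash
python3 - <<'E'
from h import *
plan(.452,-.0005,.08,75.9,10)
E
```

```text
az 45.4 pos [ 0.4526 -0.4333  0.2179] yaw total -30.5 tilt [ 0.005 -0.007 -1.   ]
[30.5 30.8 13.5] -3.05
[28.9 32.4 13.5] -3.05
[27.1 33.9 13.5] -3.05
[25.3 35.3 13.5] -3.05
[23.3 36.6 13.5] -3.05
[21.4 37.7 13.5] -3.05
[19.3 38.8 13.5] -3.05
[17.2 39.8 13.5] -3.05
[15.1 40.7 13.5] -3.05
[12.9 41.4 13.5] -3.05
```

jog_arm --commands '[{"claw":-1,"tx":30,"ty":31,"tz":10,"yaw":-3},{"claw":-1,"tx":29,"ty":32,"tz":14,"yaw":-3},{"claw":-1,"tx":27,"ty":34,"tz":14,"yaw":-3},{"claw":-1,"tx":25,"ty":35,"tz":14,"yaw":-3},{"claw":-1,"tx":23,"ty":37,"tz":14,"yaw":-3}]'

```text
time: 14.05
eef_pos: [0.4512, -0.2133, 0.1449]
eef_rot: [0.255, 0.967, 0.0, -0.0]
force: [-0.7, 0.8, -0.5]
grip_width: 0.0854
grasp_force: 0.0
```

jog_arm --commands '[{"claw":-1,"tx":21,"ty":38,"tz":14,"yaw":-3},{"claw":-1,"tx":19,"ty":39,"tz":14,"yaw":-3},{"claw":-1,"tx":17,"ty":40,"tz":14,"yaw":-3},{"claw":-1,"tx":15,"ty":41,"tz":14,"yaw":-3},{"claw":-1,"tx":13,"ty":41,"tz":14,"yaw":-3}]'

```text
time: 14.55
eef_pos: [0.453, 0.0035, 0.0752]
eef_rot: [0.126, 0.992, 0.0, -0.0]
force: [1.4, -1.4, -0.7]
grip_width: 0.0851
grasp_force: 0.0
```

```bash
python3 - <<'E'
from h import *
plan(.452,-.0005,.005,75.9,1)
E
```

```text
az 75.5 pos [0.453  0.0035 0.0752] yaw total -0.4 tilt [-0.  0. -1.]
[-0.  -4.2 70.2] -0.4
```

jog_arm --commands '[{"claw":-1,"tx":0,"ty":-4,"tz":30,"yaw":-0.4},{"claw":-1,"tx":0,"ty":0,"tz":25,"yaw":0},{"claw":-1,"tx":0,"ty":0,"tz":15,"yaw":0},{"claw":-1,"tx":0,"ty":0,"tz":6,"yaw":0},{"claw":-1,"tx":0,"ty":0,"tz":3,"yaw":0}]'

```text
time: 15.05
eef_pos: [0.4522, -0.002, -0.0034]
eef_rot: [0.124, 0.992, 0.0, -0.001]
force: [0.2, 0.3, 0.6]
grip_width: 0.0853
grasp_force: 0.0
```

jog_arm --commands '[{"claw":1,"tx":0,"ty":0,"tz":0,"yaw":0},{"claw":1,"tx":0,"ty":0,"tz":0,"yaw":0},{"claw":1,"tx":0,"ty":0,"tz":0,"yaw":0},{"claw":1,"tx":0,"ty":0,"tz":0,"yaw":0},{"claw":1,"tx":0,"ty":0,"tz":0,"yaw":0}]'

```text
time: 15.55
eef_pos: [0.4538, -0.0026, -0.0013]
eef_rot: [0.124, 0.992, -0.0, 0.001]
force: [-1.4, -0.1, 5.5]
grip_width: 0.0528
grasp_force: 63.2
```

jog_arm --commands '[{"claw":1,"tx":0,"ty":0,"tz":-5,"yaw":0},{"claw":1,"tx":0,"ty":0,"tz":-15,"yaw":0},{"claw":1,"tx":0,"ty":0,"tz":-30,"yaw":0},{"claw":1,"tx":0,"ty":0,"tz":-40,"yaw":0},{"claw":1,"tx":0,"ty":0,"tz":-40,"yaw":0}]'

```text
time: 16.05
eef_pos: [0.4524, -0.0021, 0.129]
eef_rot: [0.124, 0.992, 0.0, -0.0]
force: [0.6, -0.5, -0.2]
grip_width: 0.0528
grasp_force: 62.9
```

```bash
python3 - <<'E'
from h import *
s=shot('scene');im=s['color'][:,:,::-1]
cv2.imwrite('pics/c8.png',cv2.resize(im[110:250,170:340],None,fx=4,fy=4,interpolation=cv2.INTER_CUBIC))
plan(.5505,-.1657,.1,64.6,8)
E
```

```text
az 75.8 pos [ 0.4555 -0.003   0.1361] yaw total 11.2 tilt [ 0.008 -0.002 -1.   ]
[-16.5 -16.8   4.7] 1.4
[-16.9 -16.4   4.7] 1.4
[-17.3 -16.    4.7] 1.4
[-17.7 -15.6   4.7] 1.4
[-18.  -15.1   4.7] 1.4
[-18.4 -14.7   4.7] 1.4
[-18.7 -14.2   4.7] 1.4
[-19.1 -13.8   4.7] 1.4
```

View pics/c8.png

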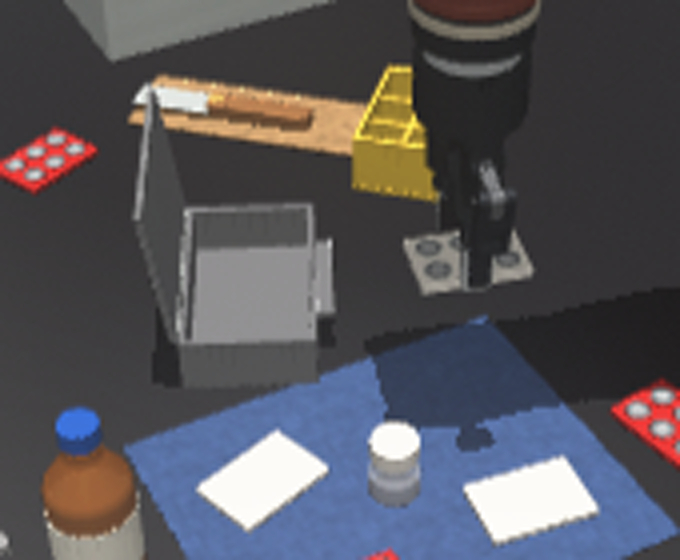

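```bash
python3 - <<'E'
from h import *
s=shot('scene')
P=[onz(s,c[0]/4+170,c[1]/4+110,.045) for c in((312,205),(318,345),(180,345))];print(np.round(P,4))
print('ctr',((P[0]+P[2])/2).round(4), np.linalg.norm(P[0]-P[1]),np.linalg.norm(P[2]-P[1]))
print(pix(s,(.5505,-.1657,.005)),'crop',(np.array(pix(s,(.5505,-.1657,.005)))-[170,110])*4)
E
```

```text
[[ 0.4663 -0.2157  0.045 ]
 [ 0.5398 -0.0586  0.045 ]
 [ 0.6301 -0.1074  0.045 ]]
ctr [ 0.5482 -0.1615  0.045 ] 0.17343451602596957 0.10261612382230176
(np.float64(231.81278385007812), np.float64(187.0204474117879)) crop [247.2511354  308.08178965]
```

jog_arm --commands '[{"claw":1,"tx":-16,"ty":-17,"tz":2,"yaw":1.4},{"claw":1,"tx":-17,"ty":-16,"tz":2,"yaw":1.4},{"claw":1,"tx":-17,"ty":-16,"tz":4,"yaw":1.4},{"claw":1,"tx":-18,"ty":-16,"tz":4,"yaw":1.4},{"claw":1,"tx":-18,"ty":-15,"tz":4,"yaw":1.4}]'

```text
time: 16.65
eef_pos: [0.512, -0.1049, 0.111]
eef_rot: [0.185, 0.983, 0.0, 0.0]
force: [0.5, 0.1, -0.0]
grip_width: 0.0527
grasp_force: 62.9
```

jog_arm --commands '[{"claw":1,"tx":-18,"ty":-15,"tz":4,"yaw":1.4},{"claw":1,"tx":-18,"ty":-14,"tz":4,"yaw":1.4},{"claw":1,"tx":-18,"ty":-13,"tz":4,"yaw":1.4},{"claw":1,"tx":0,"ty":0,"tz":0,"yaw":0},{"claw":1,"tx":0,"ty":0,"tz":0,"yaw":0}]'

```text
time: 17.15
eef_pos: [0.545, -0.1634, 0.0989]
eef_rot: [0.22, 0.975, 0.0, -0.001]
force: [-0.8, 0.3, -0.7]
grip_width: 0.053
grasp_force: 62.9
```

```bash
python3 - <<'E'
from h import *
plan(.5505,-.1657,.005,64.6,1)
E
```

```text
az 64.6 pos [ 0.545  -0.1634  0.0989] yaw total -0.0 tilt [-0.001  0.001 -1.   ]
[-6.1  0.2 93.9] -0.02
```

jog_arm --commands '[{"claw":1,"tx":-5,"ty":0,"tz":25,"yaw":0},{"claw":1,"tx":0,"ty":0,"tz":25,"yaw":0},{"claw":1,"tx":0,"ty":0,"tz":20,"yaw":0},{"claw":1,"tx":0,"ty":0,"tz":14,"yaw":0},{"claw":1,"tx":0,"ty":0,"tz":7,"yaw":0}]'

```text
time: 17.65
eef_pos: [0.5492, -0.1647, 0.0072]
eef_rot: [0.22, 0.976, 0.0, -0.001]
force: [0.3, -0.4, 0.9]
grip_width: 0.053
grasp_force: 62.9
```

jog_arm --commands '[{"claw":1,"tx":0,"ty":0,"tz":0,"yaw":0},{"claw":-0.7,"tx":0,"ty":0,"tz":0,"yaw":0},{"claw":-0.7,"tx":0,"ty":0,"tz":0,"yaw":0},{"claw":-0.7,"tx":0,"ty":0,"tz":0,"yaw":0},{"claw":-0.7,"tx":0,"ty":0,"tz":-10,"yaw":0}]'

```text
time: 18.15
eef_pos: [0.5493, -0.1653, 0.0179]
eef_rot: [0.22, 0.976, 0.0, -0.001]
force: [-0.7, 0.1, -0.2]
grip_width: 0.0724
grasp_force: 0.0
```

jog_arm --commands '[{"claw":-1,"tx":0,"ty":0,"tz":-40,"yaw":0},{"claw":-1,"tx":0,"ty":0,"tz":-50,"yaw":0},{"claw":-1,"tx":0,"ty":0,"tz":-50,"yaw":0},{"claw":-1,"tx":20,"ty":20,"tz":-40,"yaw":0},{"claw":-1,"tx":20,"ty":20,"tz":0,"yaw":0}]'

```text
time: 18.65
eef_pos: [0.5333, -0.1134, 0.2061]
eef_rot: [0.221, 0.975, -0.001, 0.005]
force: [1.5, -0.3, 0.6]
grip_width: 0.0852
grasp_force: 0.0
```

```bash
python3 - <<'E'
from h import *
plan(.463,.1151,.08,82.9,8)
E
```

```text
az 64.5 pos [ 0.5333 -0.1134  0.2061] yaw total -18.4 tilt [ 0.009 -0.004 -1.   ]
[20.4 22.  15.6] -2.3
[19.5 22.8 15.6] -2.3
[18.6 23.6 15.6] -2.3
[17.6 24.3 15.6] -2.3
[16.6 25.  15.6] -2.3
[15.6 25.6 15.6] -2.3
[14.6 26.2 15.6] -2.3
[13.5 26.8 15.6] -2.3
```

jog_arm --commands '[{"claw":-1,"tx":20,"ty":22,"tz":12,"yaw":-2.3},{"claw":-1,"tx":20,"ty":23,"tz":15,"yaw":-2.3},{"claw":-1,"tx":19,"ty":24,"tz":15,"yaw":-2.3},{"claw":-1,"tx":18,"ty":24,"tz":15,"yaw":-2.3},{"claw":-1,"tx":17,"ty":25,"tz":15,"yaw":-2.3}]'

```text
time: 19.15
eef_pos: [0.4847, 0.0325, 0.1268]
eef_rot: [0.12, 0.993, 0.0, 0.001]
force: [0.6, 0.1, 0.7]
grip_width: 0.0856
grasp_force: 0.0
```

jog_arm --commands '[{"claw":-1,"tx":15,"ty":25,"tz":15,"yaw":-2.3},{"claw":-1,"tx":14,"ty":26,"tz":15,"yaw":-2.3},{"claw":-1,"tx":13,"ty":26,"tz":15,"yaw":-2.3},{"claw":-1,"tx":0,"ty":0,"tz":10,"yaw":0},{"claw":-1,"tx":0,"ty":0,"tz":0,"yaw":0}]'

```text
time: 19.65
eef_pos: [0.4586, 0.1157, 0.0708]
eef_rot: [0.061, 0.998, -0.0, -0.001]
force: [0.0, -0.5, 1.5]
grip_width: 0.0853
grasp_force: 0.0
```

```bash
python3 - <<'E'
from h import *
plan(.463,.1151,-.002,82.9,1)
s=shot('top')
for o in rects(s,(0,0,200),(180,50,255),(190,130,262,240),.008,60):print(o[:3])
for o in rects(s,(0,0,200),(180,50,255),(262,150,320,220),.013,60):print('case',o[:3])
E
```

```text
az 83.0 pos [0.4586 0.1157 0.0708] yaw total 0.1 tilt [-0.001 -0.    -1.   ]
[-4.5 -0.  72.8] 0.14
(array([0.5461, 0.0599], dtype=float32), array([0.032, 0.034], dtype=float32), -46.0)
(array([0.62  , 0.0096], dtype=float32), array([0.056, 0.079], dtype=float32), 18.2)
case (array([ 0.5481, -0.1643], dtype=float32), array([0.056, 0.08 ], dtype=float32), -25.6)
```

jog_arm --commands '[{"claw":-1,"tx":-4,"ty":0,"tz":28,"yaw":0},{"claw":-1,"tx":0,"ty":0,"tz":22,"yaw":0},{"claw":-1,"tx":0,"ty":0,"tz":14,"yaw":0},{"claw":-1,"tx":0,"ty":0,"tz":6,"yaw":0},{"claw":-1,"tx":0,"ty":0,"tz":3,"yaw":0}]'

```text
time: 20.2
eef_pos: [0.4637, 0.1145, -0.0014]
eef_rot: [0.062, 0.998, 0.0, 0.0]
force: [0.4, -0.0, 0.5]
grip_width: 0.0855
grasp_force: 0.0
```

jog_arm --commands '[{"claw":1,"tx":0,"ty":0,"tz":0,"yaw":0},{"claw":1,"tx":0,"ty":0,"tz":0,"yaw":0},{"claw":1,"tx":0,"ty":0,"tz":0,"yaw":0},{"claw":1,"tx":0,"ty":0,"tz":0,"yaw":0},{"claw":1,"tx":0,"ty":0,"tz":0,"yaw":0}]'

```text
time: 20.7
eef_pos: [0.4644, 0.1149, -0.0001]
eef_rot: [0.061, 0.998, -0.0, 0.001]
force: [-1.2, -0.4, 5.9]
grip_width: 0.0526
grasp_force: 62.6
```

jog_arm --commands '[{"claw":1,"tx":0,"ty":0,"tz":-10,"yaw":0},{"claw":1,"tx":0,"ty":0,"tz":-30,"yaw":0},{"claw":1,"tx":0,"ty":0,"tz":-45,"yaw":0},{"claw":1,"tx":0,"ty":0,"tz":-50,"yaw":0},{"claw":1,"tx":0,"ty":0,"tz":-50,"yaw":0}]'

```text
time: 21.2
eef_pos: [0.4628, 0.1151, 0.1862]
eef_rot: [0.061, 0.998, 0.0, 0.0]
force: [0.8, -0.6, -1.0]
grip_width: 0.0523
grasp_force: 62.9
```

```bash
python3 - <<'E'
from h import *
e=np.array([.498,.383]);dx=np.array([-.213,-.977])
g=e+.019*dx;print(g)
plan(g[0],g[1],.20,-12.3,12)
E
```

```text
[0.493953 0.364437]
az 83.0 pos [0.4628 0.1151 0.1862] yaw total -84.7 tilt [ 0.001  0.    -1.   ]
[-0.  20.9 -1.1] -7.06
[-2.6 20.8 -1.1] -7.06
[-5.1 20.3 -1.1] -7.06
[-7.6 19.5 -1.1] -7.06
[-9.9 18.4 -1.1] -7.06
[-12.1  17.1  -1.1] -7.06
[-14.1  15.4  -1.1] -7.06
[-15.9  13.6  -1.1] -7.06
[-17.5  11.5  -1.1] -7.06
[-18.8   9.3  -1.1] -7.06
[-19.8   6.9  -1.1] -7.06
[-20.5   4.4  -1.1] -7.06
```

jog_arm --commands '[{"claw":1,"tx":0,"ty":21,"tz":0,"yaw":-7.1},{"claw":1,"tx":-3,"ty":21,"tz":0,"yaw":-7.1},{"claw":1,"tx":-5,"ty":20,"tz":0,"yaw":-7.1},{"claw":1,"tx":-8,"ty":20,"tz":0,"yaw":-7.1},{"claw":1,"tx":-10,"ty":18,"tz":0,"yaw":-7.1}]'

```text
time: 21.7
eef_pos: [0.4769, 0.22, 0.1844]
eef_rot: [-0.249, 0.969, 0.0, 0.001]
force: [0.3, -0.2, -0.0]
grip_width: 0.0527
grasp_force: 62.9
```

jog_arm --commands '[{"claw":1,"tx":-12,"ty":17,"tz":0,"yaw":-7},{"claw":1,"tx":-14,"ty":15,"tz":0,"yaw":-7},{"claw":1,"tx":-16,"ty":14,"tz":0,"yaw":-7},{"claw":1,"tx":-18,"ty":12,"tz":0,"yaw":-7},{"claw":1,"tx":-19,"ty":9,"tz":0,"yaw":-7}]'

```text
time: 22.2
eef_pos: [0.4899, 0.3245, 0.1844]
eef_rot: [-0.528, 0.849, -0.0, 0.0]
force: [-0.1, -0.5, 0.5]
grip_width: 0.0524
grasp_force: 62.9
```

jog_arm --commands '[{"claw":1,"tx":-20,"ty":7,"tz":0,"yaw":-7},{"claw":1,"tx":-20,"ty":4,"tz":0,"yaw":-7},{"claw":1,"tx":0,"ty":0,"tz":0,"yaw":0},{"claw":1,"tx":0,"ty":0,"tz":0,"yaw":0},{"claw":1,"tx":0,"ty":0,"tz":0,"yaw":0}]'

```text
time: 22.7
eef_pos: [0.4954, 0.364, 0.1838]
eef_rot: [-0.625, 0.781, -0.0, 0.0]
force: [0.8, -0.6, -0.2]
grip_width: 0.0524
grasp_force: 62.9
```

```bash
python3 - <<'E'
from h import *
plan(.4940,.3644,.134,-12.3,1)
s=shot('scene');im=s['color'][:,:,::-1]
cv2.imwrite('pics/c9.png',cv2.resize(im[200:370,280:440],None,fx=3,fy=3,interpolation=cv2.INTER_CUBIC))
E
```

```text
az 167.4 pos [0.4954 0.364  0.1838] yaw total -0.3 tilt [ 0. -0. -1.]
[-0.   1.5 49.8] -0.34
```

View pics/c9.png

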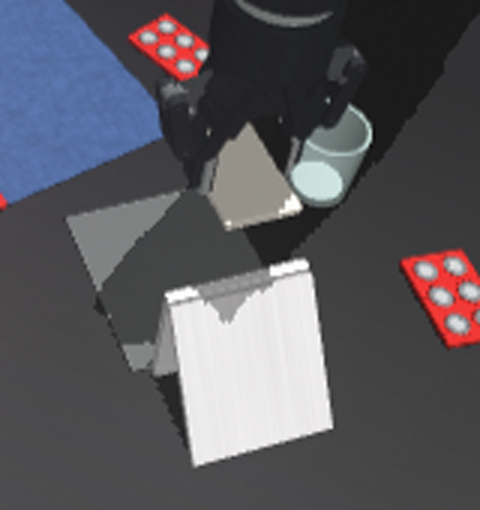

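The picture shows the plate held level and just off the ramp's edge, on the mat side. The edge corners are at crop pixels (166,294) and (306,260).

```bash
python3 - <<'E'
from h import *
s=shot('scene')
P=[onz(s,c[0]/3+280,c[1]/3+200,.1) for c in((166,293),(306,260))];print(np.round(P,4),((P[0]+P[1])/2).round(4),np.linalg.norm(P[0]-P[1]))
E
```

```text
[[0.5511 0.3738 0.1   ]
 [0.445  0.3986 0.1   ]] [0.498  0.3862 0.1   ] 0.10893026271300066
```

jog_arm --commands '[{"claw":1,"tx":0,"ty":1,"tz":15,"yaw":-0.3},{"claw":1,"tx":0,"ty":0,"tz":20,"yaw":0},{"claw":1,"tx":0,"ty":0,"tz":14,"yaw":0},{"claw":1,"tx":0,"ty":0,"tz":0,"yaw":0},{"claw":1,"tx":0,"ty":0,"tz":0,"yaw":0}]'

```text
time: 23.3
eef_pos: [0.4942, 0.3647, 0.1341]
eef_rot: [-0.628, 0.778, 0.0, -0.0]
force: [0.1, -0.1, -0.2]
grip_width: 0.0527
grasp_force: 62.9
```

jog_arm --commands '[{"claw":-1,"tx":0,"ty":0,"tz":0,"yaw":0},{"claw":-1,"tx":0,"ty":0,"tz":0,"yaw":0},{"claw":-1,"tx":0,"ty":0,"tz":0,"yaw":0},{"claw":-1,"tx":0,"ty":0,"tz":0,"yaw":0},{"claw":-1,"tx":0,"ty":0,"tz":-20,"yaw":0}]'

```text
time: 23.8
eef_pos: [0.4931, 0.3643, 0.1519]
eef_rot: [-0.628, 0.778, 0.001, -0.002]
force: [-0.7, 0.7, 0.4]
grip_width: 0.0852
grasp_force: 0.0
```

jog_arm --commands '[{"claw":-1,"tx":-10,"ty":0,"tz":-40,"yaw":0},{"claw":-1,"tx":-40,"ty":0,"tz":0,"yaw":0},{"claw":-1,"tx":-40,"ty":0,"tz":0,"yaw":0},{"claw":-1,"tx":0,"ty":0,"tz":0,"yaw":0},{"claw":-1,"tx":0,"ty":0,"tz":0,"yaw":0}]'

```text
time: 24.3
eef_pos: [0.5132, 0.4533, 0.1934]
eef_rot: [-0.628, 0.778, 0.0, -0.001]
force: [0.2, -1.4, 0.1]
grip_width: 0.0855
grasp_force: 0.0
```

```bash
python3 - <<'E'
from h import *
s=shot('scene');im=s['color'][:,:,::-1]
cv2.imwrite('pics/c10.png',cv2.resize(im[200:370,270:440],None,fx=3,fy=3,interpolation=cv2.INTER_CUBIC))
print(sense()['eef_pos'])
s=shot('top')
for o in rects(s,(0,0,200),(180,50,255),(130,180,195,240),.012,60):print(o)
E
```

```text
[0.51330909 0.45263893 0.19408521]
(array([0.4963, 0.3069], dtype=float32), array([0.052, 0.079], dtype=float32), 88.7, array([[0.469, 0.268],
       [0.521, 0.267],
       [0.523, 0.346],
       [0.471, 0.347]], dtype=float32))
```

View pics/c10.png

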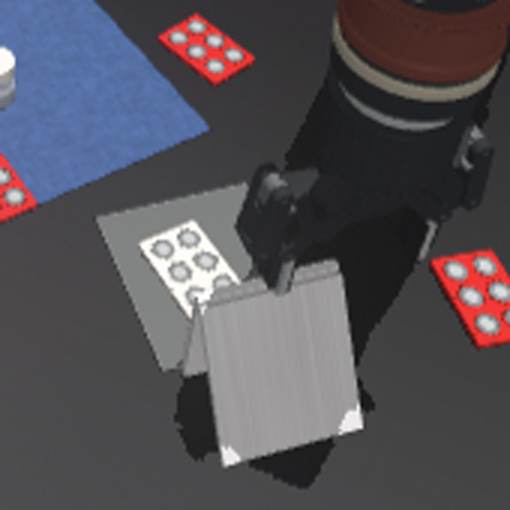

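The plate lies turned over on the mat with its hollows up, at about crop (190,265). I'll pick it up.

```bash
python3 - <<'E'
from h import *
plan(.4965,.3069,.16,178.7,5)
E
```

```text
az 167.8 pos [0.5135 0.4523 0.1946] yaw total -10.9 tilt [ 0. -0. -1.]
[29.1 -2.8  6.9] -2.19
[29.2 -1.7  6.9] -2.19
[29.3 -0.6  6.9] -2.19
[29.3  0.5  6.9] -2.19
[29.2  1.6  6.9] -2.19
```

jog_arm --commands '[{"claw":-1,"tx":29,"ty":-3,"tz":0,"yaw":-2.2},{"claw":-1,"tx":29,"ty":-2,"tz":0,"yaw":-2.2},{"claw":-1,"tx":29,"ty":0,"tz":5,"yaw":-2.2},{"claw":-1,"tx":29,"ty":0,"tz":15,"yaw":-2.2},{"claw":-1,"tx":29,"ty":2,"tz":14,"yaw":-2.2}]'

```text
time: 24.9
eef_pos: [0.4966, 0.3066, 0.1609]
eef_rot: [-0.7, 0.714, -0.001, 0.001]
force: [1.0, 1.3, -0.8]
grip_width: 0.0854
grasp_force: 0.0
```

jog_arm --commands '[{"claw":-1,"tx":0,"ty":0,"tz":40,"yaw":0},{"claw":-1,"tx":0,"ty":0,"tz":40,"yaw":0},{"claw":-1,"tx":0,"ty":0,"tz":0,"yaw":0},{"claw":-1,"tx":0,"ty":0,"tz":0,"yaw":0},{"claw":-1,"tx":0,"ty":0,"tz":0,"yaw":0}]'

```text
time: 25.4
eef_pos: [0.4981, 0.3089, 0.0833]
eef_rot: [-0.7, 0.715, -0.001, 0.002]
force: [0.6, -0.0, 0.5]
grip_width: 0.0854
grasp_force: 0.0
```

```bash
python3 - <<'E'
from h import *
plan(.4965,.3069,.003,178.7,1)
E
```

```text
az 178.8 pos [0.4981 0.3089 0.0833] yaw total 0.1 tilt [ 0.004  0.001 -1.   ]
[ 2.1  1.9 80.3] 0.08
```

jog_arm --commands '[{"claw":-1,"tx":2,"ty":1,"tz":30,"yaw":0},{"claw":-1,"tx":0,"ty":0,"tz":25,"yaw":0},{"claw":-1,"tx":0,"ty":0,"tz":15,"yaw":0},{"claw":-1,"tx":0,"ty":0,"tz":7,"yaw":0},{"claw":-1,"tx":0,"ty":0,"tz":3,"yaw":0}]'

```text
time: 25.9
eef_pos: [0.4962, 0.3068, 0.001]
eef_rot: [-0.7, 0.715, -0.0, 0.0]
force: [0.6, -0.1, 0.4]
grip_width: 0.0854
grasp_force: 0.0
```

jog_arm --commands '[{"claw":1,"tx":0,"ty":0,"tz":0,"yaw":0},{"claw":1,"tx":0,"ty":0,"tz":0,"yaw":0},{"claw":1,"tx":0,"ty":0,"tz":0,"yaw":0},{"claw":1,"tx":0,"ty":0,"tz":0,"yaw":0},{"claw":1,"tx":0,"ty":0,"tz":0,"yaw":0}]'

```text
time: 26.4
eef_pos: [0.4969, 0.307, 0.0021]
eef_rot: [-0.7, 0.715, -0.001, 0.001]
force: [-0.5, -0.6, 6.1]
grip_width: 0.0528
grasp_force: 63.4
```

jog_arm --commands '[{"claw":1,"tx":0,"ty":0,"tz":-10,"yaw":0},{"claw":1,"tx":0,"ty":0,"tz":-30,"yaw":0},{"claw":1,"tx":0,"ty":0,"tz":-45,"yaw":0},{"claw":1,"tx":0,"ty":0,"tz":-50,"yaw":0},{"claw":1,"tx":0,"ty":0,"tz":-30,"yaw":0}]'

```text
time: 26.9
eef_pos: [0.4967, 0.307, 0.1705]
eef_rot: [-0.7, 0.715, -0.001, 0.002]
force: [0.7, 0.2, -0.4]
grip_width: 0.0526
grasp_force: 63.0
```

```bash
python3 - <<'E'
from h import *
plan(.5495,-.1645,.12,64.6,20)
E
```

```text
az 178.8 pos [0.4967 0.307  0.1705] yaw total -65.8 tilt [ 0.004  0.002 -1.   ]
[23.5 -3.1  2.5] -3.29
[23.7 -1.8  2.5] -3.29
[23.7 -0.4  2.5] -3.29
[23.7  1.   2.5] -3.29
[23.6  2.3  2.5] -3.29
[23.4  3.7  2.5] -3.29
[23.2  5.   2.5] -3.29
[22.9  6.3  2.5] -3.29
[22.5  7.6  2.5] -3.29
[22.   8.9  2.5] -3.29
[21.4 10.2  2.5] -3.29
[20.8 11.4  2.5] -3.29
[20.1 12.5  2.5] -3.29
[19.4 13.7  2.5] -3.29
[18.6 14.8  2.5] -3.29
[17.7 15.8  2.5] -3.29
[16.8 16.8  2.5] -3.29
[15.8 17.7  2.5] -3.29
[14.7 18.6  2.5] -3.29
[13.6 19.4  2.5] -3.29
```

```bash
sed -i 's/def plan(x,y,z,az,n=5):/def plan(x,y,z,az,n=5,turn=0):/; s/d=(az-a+90)%180-90/d=(az-a+90)%180-90+turn/' h.py; python3 - <<'E'
from h import *
plan(.5495,-.1645,.12,64.6,18,-180)
E
```

```text
az 178.8 pos [0.4967 0.307  0.1705] yaw total 114.2 tilt [ 0.004  0.002 -1.   ]
[26.1 -3.5  2.8] 6.34
[25.6 -6.3  2.8] 6.34
[24.7 -9.1  2.8] 6.34
[ 23.6 -11.8   2.8] 6.34
[ 22.1 -14.3   2.8] 6.34
[ 20.4 -16.7   2.8] 6.34
[ 18.4 -18.8   2.8] 6.34
[ 16.2 -20.8   2.8] 6.34
[ 13.8 -22.4   2.8] 6.34
[ 11.3 -23.8   2.8] 6.34
[  8.6 -24.9   2.8] 6.34
[  5.8 -25.7   2.8] 6.34
[  2.9 -26.2   2.8] 6.34
[ -0.  -26.4   2.8] 6.34
[ -2.9 -26.2   2.8] 6.34
[ -5.8 -25.7   2.8] 6.34
[ -8.6 -24.9   2.8] 6.34
[-11.3 -23.8   2.8] 6.34
```

jog_arm --commands '[{"claw":1,"tx":26,"ty":-4,"tz":0,"yaw":6.3},{"claw":1,"tx":26,"ty":-6,"tz":0,"yaw":6.3},{"claw":1,"tx":25,"ty":-9,"tz":0,"yaw":6.3},{"claw":1,"tx":24,"ty":-12,"tz":2,"yaw":6.3},{"claw":1,"tx":22,"ty":-14,"tz":2,"yaw":6.3}]'

```text
time: 27.4
eef_pos: [0.5103, 0.1739, 0.1623]
eef_rot: [-0.477, 0.879, -0.0, 0.0]
force: [0.1, 0.1, -0.9]
grip_width: 0.053
grasp_force: 63.0
```

jog_arm --commands '[{"claw":1,"tx":20,"ty":-17,"tz":2,"yaw":6.3},{"claw":1,"tx":18,"ty":-19,"tz":2,"yaw":6.3},{"claw":1,"tx":16,"ty":-21,"tz":2,"yaw":6.3},{"claw":1,"tx":14,"ty":-22,"tz":2,"yaw":6.3},{"claw":1,"tx":11,"ty":-24,"tz":2,"yaw":6.3}]'

```text
time: 27.9
eef_pos: [0.5267, 0.0436, 0.1522]
eef_rot: [-0.221, 0.975, -0.0, 0.0]
force: [0.7, 0.5, -0.6]
grip_width: 0.053
grasp_force: 63.0
```

jog_arm --commands '[{"claw":1,"tx":9,"ty":-25,"tz":2,"yaw":6.3},{"claw":1,"tx":6,"ty":-26,"tz":2,"yaw":6.3},{"claw":1,"tx":3,"ty":-26,"tz":3,"yaw":6.3},{"claw":1,"tx":0,"ty":-26,"tz":3,"yaw":6.3},{"claw":1,"tx":-3,"ty":-26,"tz":3,"yaw":6.3}]'

```text
time: 28.4
eef_pos: [0.542, -0.0872, 0.1392]
eef_rot: [0.052, 0.999, -0.0, 0.0]
force: [0.0, 0.1, 0.5]
grip_width: 0.0528
grasp_force: 63.0
```

jog_arm --commands '[{"claw":1,"tx":-6,"ty":-26,"tz":3,"yaw":6.3},{"claw":1,"tx":-9,"ty":-25,"tz":3,"yaw":6.3},{"claw":1,"tx":-11,"ty":-22,"tz":3,"yaw":6.3},{"claw":1,"tx":0,"ty":0,"tz":0,"yaw":0},{"claw":1,"tx":0,"ty":0,"tz":0,"yaw":0}]'

```text
time: 28.9
eef_pos: [0.5522, -0.1633, 0.1298]
eef_rot: [0.213, 0.977, 0.0, -0.0]
force: [-0.4, -0.0, -0.6]
grip_width: 0.0527
grasp_force: 63.0
```

```bash
python3 - <<'E'
from h import *
plan(.5495,-.1645,.017,64.6,1)
s=shot('top')
for o in rects(s,(0,0,200),(180,50,255),(190,130,262,240),.008,60):print(o[:3])
E
```

```text
az 65.4 pos [ 0.5522 -0.1633  0.1298] yaw total 0.8 tilt [ 0.  0. -1.]
[  2.   -2.2 112.8] 0.82
(array([0.5461, 0.0599], dtype=float32), array([0.032, 0.034], dtype=float32), -46.0)
(array([0.62  , 0.0096], dtype=float32), array([0.056, 0.079], dtype=float32), 18.2)
```

jog_arm --commands '[{"claw":1,"tx":2,"ty":-2,"tz":30,"yaw":0.8},{"claw":1,"tx":0,"ty":0,"tz":35,"yaw":0},{"claw":1,"tx":0,"ty":0,"tz":28,"yaw":0},{"claw":1,"tx":0,"ty":0,"tz":15,"yaw":0},{"claw":1,"tx":0,"ty":0,"tz":7,"yaw":0}]'

```text
time: 29.45
eef_pos: [0.5491, -0.163, 0.0133]
eef_rot: [0.219, 0.976, 0.0, -0.001]
force: [-0.5, -0.5, -0.1]
grip_width: 0.0532
grasp_force: 63.0
```

jog_arm --commands '[{"claw":1,"tx":0,"ty":0,"tz":0,"yaw":0},{"claw":-0.7,"tx":0,"ty":0,"tz":0,"yaw":0},{"claw":-0.7,"tx":0,"ty":0,"tz":0,"yaw":0},{"claw":-0.7,"tx":0,"ty":0,"tz":0,"yaw":0},{"claw":-0.7,"tx":0,"ty":0,"tz":-10,"yaw":0}]'

```text
time: 29.95
eef_pos: [0.5491, -0.1639, 0.024]
eef_rot: [0.22, 0.976, 0.0, -0.001]
force: [-0.8, 0.5, -0.7]
grip_width: 0.0728
grasp_force: 0.0
```

jog_arm --commands '[{"claw":-1,"tx":0,"ty":0,"tz":-40,"yaw":0},{"claw":-1,"tx":0,"ty":0,"tz":-50,"yaw":0},{"claw":-1,"tx":0,"ty":0,"tz":-50,"yaw":0},{"claw":-1,"tx":20,"ty":20,"tz":-40,"yaw":0},{"claw":-1,"tx":20,"ty":20,"tz":0,"yaw":0}]'

```text
time: 30.45
eef_pos: [0.533, -0.1119, 0.2121]
eef_rot: [0.221, 0.975, -0.001, 0.005]
force: [1.1, 1.0, -0.7]
grip_width: 0.0852
grasp_force: 0.0
```

```bash
python3 - <<'E'
from h import *
plan(.620,.0096,.13,108.2,8)
E
```

```text
az 64.5 pos [ 0.533  -0.1119  0.2121] yaw total -43.7 tilt [ 0.009 -0.004 -1.   ]
[-3.2 18.4 10.3] -5.46
[-4.9 18.  10.3] -5.46
[-6.6 17.5 10.3] -5.46
[-8.2 16.7 10.3] -5.46
[-9.8 15.9 10.3] -5.46
[-11.2  14.9  10.3] -5.46
[-12.6  13.7  10.3] -5.46
[-13.9  12.5  10.3] -5.46
```

jog_arm --commands '[{"claw":-1,"tx":-3,"ty":18,"tz":0,"yaw":-5.5},{"claw":-1,"tx":-5,"ty":18,"tz":0,"yaw":-5.5},{"claw":-1,"tx":-7,"ty":18,"tz":0,"yaw":-5.5},{"claw":-1,"tx":-8,"ty":17,"tz":0,"yaw":-5.5},{"claw":-1,"tx":-10,"ty":16,"tz":0,"yaw":-5.5}]'

```text
time: 30.95
eef_pos: [0.5852, -0.0334, 0.2055]
eef_rot: [-0.02, 1.0, -0.0, 0.001]
force: [0.4, 0.4, 0.7]
grip_width: 0.0855
grasp_force: 0.0
```

jog_arm --commands '[{"claw":-1,"tx":-11,"ty":15,"tz":10,"yaw":-5.5},{"claw":-1,"tx":-12,"ty":13,"tz":30,"yaw":-5.5},{"claw":-1,"tx":-12,"ty":10,"tz":40,"yaw":-5.2},{"claw":-1,"tx":0,"ty":0,"tz":40,"yaw":0},{"claw":-1,"tx":0,"ty":0,"tz":0,"yaw":0}]'

```text
time: 31.45
eef_pos: [0.6112, 0.0093, 0.0792]
eef_rot: [-0.159, 0.987, 0.002, -0.004]
force: [-0.8, -0.9, -1.7]
grip_width: 0.0856
grasp_force: 0.0
```

```bash
python3 - <<'E'
from h import *
plan(.62,.0096,-.001,108.2,1)
s=shot('top')
for o in rects(s,(0,0,200),(180,50,255),(190,130,262,240),.008,60):print(o[:3])
for o in rects(s,(0,0,200),(180,50,255),(262,150,320,220),.021,60):print('case',o[:3])
E
```

```text
az 108.3 pos [0.6112 0.0093 0.0792] yaw total 0.1 tilt [-0.009  0.002 -1.   ]
[-9.1 -2.9 80.1] 0.12
case (array([ 0.5499, -0.1642], dtype=float32), array([0.057, 0.085], dtype=float32), -25.4)
```

jog_arm --commands '[{"claw":-1,"tx":-8,"ty":-2,"tz":0,"yaw":0},{"claw":-1,"tx":0,"ty":0,"tz":30,"yaw":0},{"claw":-1,"tx":0,"ty":0,"tz":15,"yaw":0},{"claw":-1,"tx":0,"ty":0,"tz":0,"yaw":0},{"claw":-1,"tx":0,"ty":0,"tz":0,"yaw":0}]'

```text
time: 32.0
eef_pos: [0.6236, 0.0086, 0.0407]
eef_rot: [-0.159, 0.987, -0.0, 0.001]
force: [0.5, 0.2, 0.9]
grip_width: 0.0853
grasp_force: 0.0
```

```bash
python3 - <<'E'
from h import *
plan(.62,.0096,-.001,108.2,1)
s=shot('scene')
for o in rects(s,(0,0,190),(180,50,255),(205,205,275,255),.008,60):print(o[:3])
E
```

```text
az 108.3 pos [0.6236 0.0086 0.0407] yaw total 0.1 tilt [ 0.001 -0.    -1.   ]
[ 3.2  2.1 41.7] 0.07
```

jog_arm --commands '[{"claw":-1,"tx":3,"ty":2,"tz":15,"yaw":0},{"claw":-1,"tx":0,"ty":0,"tz":15,"yaw":0},{"claw":-1,"tx":0,"ty":0,"tz":8,"yaw":0},{"claw":-1,"tx":0,"ty":0,"tz":4,"yaw":0},{"claw":-1,"tx":0,"ty":0,"tz":0,"yaw":0}]'

```text
time: 32.55
eef_pos: [0.6189, 0.01, -0.0037]
eef_rot: [-0.159, 0.987, 0.0, -0.001]
force: [0.2, 0.6, 1.0]
grip_width: 0.0855
grasp_force: 0.0
```

jog_arm --commands '[{"claw":1,"tx":0,"ty":0,"tz":0,"yaw":0},{"claw":1,"tx":0,"ty":0,"tz":0,"yaw":0},{"claw":1,"tx":0,"ty":0,"tz":0,"yaw":0},{"claw":1,"tx":0,"ty":0,"tz":0,"yaw":0},{"claw":1,"tx":0,"ty":0,"tz":0,"yaw":0}]'

```text
time: 33.05
eef_pos: [0.6205, 0.0097, -0.0015]
eef_rot: [-0.159, 0.987, -0.0, 0.001]
force: [-1.4, 0.2, 5.9]
grip_width: 0.0532
grasp_force: 63.3
```

jog_arm --commands '[{"claw":1,"tx":0,"ty":0,"tz":-10,"yaw":0},{"claw":1,"tx":0,"ty":0,"tz":-30,"yaw":0},{"claw":1,"tx":0,"ty":0,"tz":-45,"yaw":0},{"claw":1,"tx":0,"ty":0,"tz":-50,"yaw":0},{"claw":1,"tx":0,"ty":0,"tz":-50,"yaw":0}]'

```text
time: 33.55
eef_pos: [0.6189, 0.01, 0.1846]
eef_rot: [-0.159, 0.987, 0.0, -0.0]
force: [1.0, -1.3, -0.9]
grip_width: 0.0525
grasp_force: 62.9
```

```bash
python3 - <<'E'
from h import *
plan(.494,.365,.185,-12.3,10)
E
```

```text
az 108.3 pos [0.6189 0.01   0.1846] yaw total -59.4 tilt [-0.  0. -1.]
[ 0.7 37.6 -0. ] -5.94
[-3.2 37.5 -0. ] -5.94
[-7. 37. -0.] -5.94
[-10.8  36.   -0. ] -5.94
[-14.5  34.7  -0. ] -5.94
[-18.  33.  -0.] -5.94
[-21.3  31.   -0. ] -5.94
[-24.4  28.6  -0. ] -5.94
[-27.3  25.9  -0. ] -5.94
[-29.8  23.   -0. ] -5.94
```

jog_arm --commands '[{"claw":1,"tx":1,"ty":38,"tz":0,"yaw":-5.9},{"claw":1,"tx":-3,"ty":38,"tz":0,"yaw":-5.9},{"claw":1,"tx":-7,"ty":37,"tz":0,"yaw":-5.9},{"claw":1,"tx":-11,"ty":36,"tz":0,"yaw":-5.9},{"claw":1,"tx":-15,"ty":35,"tz":0,"yaw":-5.9}]'

```text
time: 34.05
eef_pos: [0.5561, 0.1899, 0.183]
eef_rot: [-0.407, 0.913, -0.0, 0.0]
force: [1.2, 0.6, -0.5]
grip_width: 0.0528
grasp_force: 62.9
```

jog_arm --commands '[{"claw":1,"tx":-18,"ty":33,"tz":0,"yaw":-6},{"claw":1,"tx":-21,"ty":31,"tz":0,"yaw":-6},{"claw":1,"tx":-24,"ty":29,"tz":0,"yaw":-6},{"claw":1,"tx":-27,"ty":25,"tz":0,"yaw":-6},{"claw":1,"tx":-27,"ty":21,"tz":0,"yaw":-6}]'

```text
time: 34.55
eef_pos: [0.4948, 0.3634, 0.183]
eef_rot: [-0.63, 0.777, -0.0, 0.0]
force: [0.2, 0.4, -0.2]
grip_width: 0.0528
grasp_force: 62.9
```

jog_arm --commands '[{"claw":1,"tx":0,"ty":0,"tz":0,"yaw":0},{"claw":1,"tx":0,"ty":0,"tz":0,"yaw":0},{"claw":1,"tx":0,"ty":0,"tz":0,"yaw":0},{"claw":1,"tx":0,"ty":0,"tz":0,"yaw":0},{"claw":1,"tx":0,"ty":0,"tz":0,"yaw":0}]'

```text
time: 35.05
eef_pos: [0.4962, 0.361, 0.1824]
eef_rot: [-0.627, 0.779, -0.0, 0.0]
force: [0.2, -0.7, -0.3]
grip_width: 0.0528
grasp_force: 62.9
```

```bash
python3 - <<'E'
from h import *
plan(.494,.3645,.134,-12.3,1)
E
```

```text
az 167.7 pos [0.4962 0.361  0.1824] yaw total -0.0 tilt [ 0.  0. -1.]
[-2.9  2.9 48.4] -0.01
```

jog_arm --commands '[{"claw":1,"tx":-3,"ty":2,"tz":20,"yaw":0},{"claw":1,"tx":0,"ty":0,"tz":20,"yaw":0},{"claw":1,"tx":0,"ty":0,"tz":8,"yaw":0},{"claw":1,"tx":0,"ty":0,"tz":0,"yaw":0},{"claw":1,"tx":0,"ty":0,"tz":0,"yaw":0}]'

```text
time: 35.55
eef_pos: [0.4947, 0.3651, 0.1351]
eef_rot: [-0.628, 0.778, -0.0, 0.0]
force: [-0.1, 0.2, -0.0]
grip_width: 0.0527
grasp_force: 62.9
```

jog_arm --commands '[{"claw":-1,"tx":0,"ty":0,"tz":0,"yaw":0},{"claw":-1,"tx":0,"ty":0,"tz":0,"yaw":0},{"claw":-1,"tx":0,"ty":0,"tz":0,"yaw":0},{"claw":-1,"tx":0,"ty":0,"tz":0,"yaw":0},{"claw":-1,"tx":0,"ty":0,"tz":-20,"yaw":0}]'

```text
time: 36.05
eef_pos: [0.4929, 0.3646, 0.1519]
eef_rot: [-0.628, 0.778, 0.001, -0.002]
force: [1.2, 0.3, -0.2]
grip_width: 0.0858
grasp_force: 0.0
```

jog_arm --commands '[{"claw":-1,"tx":-10,"ty":0,"tz":-40,"yaw":0},{"claw":-1,"tx":-40,"ty":0,"tz":0,"yaw":0},{"claw":-1,"tx":-40,"ty":0,"tz":0,"yaw":0},{"claw":-1,"tx":0,"ty":0,"tz":0,"yaw":0},{"claw":-1,"tx":0,"ty":0,"tz":0,"yaw":0}]'

```text
time: 36.55
eef_pos: [0.5131, 0.4536, 0.1933]
eef_rot: [-0.628, 0.778, 0.0, -0.001]
force: [0.2, -0.1, -0.8]
grip_width: 0.0852
grasp_force: 0.0
```

```bash
python3 - <<'E'
from h import *
s=shot('scene');im=s['color'][:,:,::-1]
cv2.imwrite('pics/c11.png',cv2.resize(im[130:370,180:440],None,fx=3,fy=3,interpolation=cv2.INTER_CUBIC)[:600])
s=shot('top')
for o in rects(s,(0,0,200),(180,50,255),(130,180,195,240),.012,60):print(o)
E
```

```text
(array([0.4978, 0.3088], dtype=float32), array([0.054, 0.08 ], dtype=float32), -83.7, array([[0.467, 0.345],
       [0.475, 0.266],
       [0.529, 0.272],
       [0.52 , 0.351]], dtype=float32))
```

View pics/c11.png

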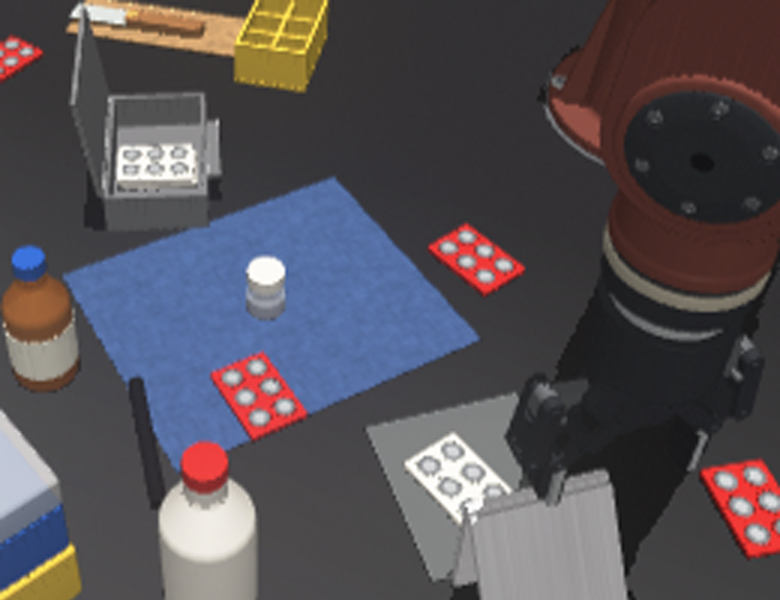

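The stack in the case at (157,163) is hollows up, and the second plate lies turned over on the mat at (460,480). I'll pick that one up.

```bash
python3 - <<'E'
from h import *
plan(.4978,.3088,.16,6.3,5)
E
```

```text
az 167.8 pos [0.5133 0.4526 0.1945] yaw total -18.5 tilt [ 0. -0. -1.]
[28.8 -3.1  6.9] -3.7
[28.9 -1.2  6.9] -3.7
[28.9  0.7  6.9] -3.7
[28.8  2.5  6.9] -3.7
[28.6  4.4  6.9] -3.7
```

jog_arm --commands '[{"claw":-1,"tx":29,"ty":-3,"tz":0,"yaw":-3.7},{"claw":-1,"tx":29,"ty":-1,"tz":0,"yaw":-3.7},{"claw":-1,"tx":29,"ty":1,"tz":5,"yaw":-3.7},{"claw":-1,"tx":29,"ty":3,"tz":15,"yaw":-3.7},{"claw":-1,"tx":29,"ty":4,"tz":14,"yaw":-3.7}]'

```text
time: 37.15
eef_pos: [0.497, 0.3066, 0.1609]
eef_rot: [0.745, -0.667, 0.001, -0.001]
force: [1.3, 0.2, 0.4]
grip_width: 0.0857
grasp_force: 0.0
```

jog_arm --commands '[{"claw":-1,"tx":0,"ty":0,"tz":40,"yaw":0},{"claw":-1,"tx":0,"ty":0,"tz":40,"yaw":0},{"claw":-1,"tx":0,"ty":0,"tz":0,"yaw":0},{"claw":-1,"tx":0,"ty":0,"tz":0,"yaw":0},{"claw":-1,"tx":0,"ty":0,"tz":0,"yaw":0}]'

```text
time: 37.65
eef_pos: [0.4986, 0.3088, 0.0833]
eef_rot: [0.745, -0.667, 0.001, -0.002]
force: [0.6, -0.7, -0.1]
grip_width: 0.0852
grasp_force: 0.0
```

```bash
python3 - <<'E'
from h import *
plan(.4978,.3088,.003,6.3,1)
E
```

```text
az -173.7 pos [0.4986 0.3088 0.0833] yaw total -0.0 tilt [ 0.004  0.001 -1.   ]
[-0.   1.1 80.3] -0.02
```

jog_arm --commands '[{"claw":-1,"tx":0,"ty":1,"tz":30,"yaw":0},{"claw":-1,"tx":0,"ty":0,"tz":25,"yaw":0},{"claw":-1,"tx":0,"ty":0,"tz":15,"yaw":0},{"claw":-1,"tx":0,"ty":0,"tz":7,"yaw":0},{"claw":-1,"tx":0,"ty":0,"tz":3,"yaw":0}]'

```text
time: 38.15
eef_pos: [0.4968, 0.3086, 0.001]
eef_rot: [0.745, -0.667, 0.0, -0.0]
force: [0.5, -0.4, -0.1]
grip_width: 0.0853
grasp_force: 0.0
```

jog_arm --commands '[{"claw":1,"tx":0,"ty":0,"tz":0,"yaw":0},{"claw":1,"tx":0,"ty":0,"tz":0,"yaw":0},{"claw":1,"tx":0,"ty":0,"tz":0,"yaw":0},{"claw":1,"tx":0,"ty":0,"tz":0,"yaw":0},{"claw":1,"tx":0,"ty":0,"tz":0,"yaw":0}]'

```text
time: 38.65
eef_pos: [0.4975, 0.3088, 0.0021]
eef_rot: [0.745, -0.667, 0.001, -0.001]
force: [-0.8, 0.7, 7.9]
grip_width: 0.0526
grasp_force: 63.4
```

jog_arm --commands '[{"claw":1,"tx":0,"ty":0,"tz":-10,"yaw":0},{"claw":1,"tx":0,"ty":0,"tz":-30,"yaw":0},{"claw":1,"tx":0,"ty":0,"tz":-45,"yaw":0},{"claw":1,"tx":0,"ty":0,"tz":-50,"yaw":0},{"claw":1,"tx":0,"ty":0,"tz":-30,"yaw":0}]'

```text
time: 39.15
eef_pos: [0.4973, 0.3088, 0.1705]
eef_rot: [0.745, -0.667, 0.001, -0.002]
force: [1.1, 0.5, -0.4]
grip_width: 0.0529
grasp_force: 63.0
```

```bash
python3 - <<'E'
from h import *
plan(.5495,-.1645,.13,64.6,18,-180)
E
```

```text
az -173.7 pos [0.4973 0.3088 0.1705] yaw total 121.7 tilt [ 0.005  0.002 -1.   ]
[26.5  0.   2.2] 6.76
[26.3 -3.1  2.2] 6.76
[25.7 -6.2  2.2] 6.76
[24.8 -9.2  2.2] 6.76
[ 23.6 -12.    2.2] 6.76
[ 22.  -14.7   2.2] 6.76
[ 20.1 -17.2   2.2] 6.76
[ 17.9 -19.4   2.2] 6.76
[ 15.5 -21.4   2.2] 6.76
[ 12.9 -23.1   2.2] 6.76
[ 10.1 -24.5   2.2] 6.76
[  7.1 -25.5   2.2] 6.76
[  4.1 -26.1   2.2] 6.76
[  1.  -26.4   2.2] 6.76
[ -2.1 -26.4   2.2] 6.76
[ -5.2 -25.9   2.2] 6.76
[ -8.2 -25.1   2.2] 6.76
[-11.1 -24.    2.2] 6.76
```

jog_arm --commands '[{"claw":1,"tx":26,"ty":0,"tz":0,"yaw":6.8},{"claw":1,"tx":26,"ty":-3,"tz":0,"yaw":6.8},{"claw":1,"tx":26,"ty":-6,"tz":0,"yaw":6.8},{"claw":1,"tx":25,"ty":-9,"tz":0,"yaw":6.8},{"claw":1,"tx":24,"ty":-12,"tz":2,"yaw":6.8}]'

```text
time: 39.65
eef_pos: [0.51, 0.1758, 0.1645]
eef_rot: [-0.515, 0.857, -0.0, 0.001]
force: [-0.8, -0.4, -1.2]
grip_width: 0.0526
grasp_force: 63.0
```

jog_arm --commands '[{"claw":1,"tx":22,"ty":-15,"tz":2,"yaw":6.8},{"claw":1,"tx":20,"ty":-17,"tz":2,"yaw":6.8},{"claw":1,"tx":18,"ty":-19,"tz":2,"yaw":6.8},{"claw":1,"tx":15,"ty":-21,"tz":2,"yaw":6.8},{"claw":1,"tx":13,"ty":-23,"tz":2,"yaw":6.8}]'

```text
time: 40.15
eef_pos: [0.5234, 0.0452, 0.1542]
eef_rot: [-0.242, 0.97, -0.0, 0.0]
force: [0.7, 0.8, 0.0]
grip_width: 0.0527
grasp_force: 63.0
```

jog_arm --commands '[{"claw":1,"tx":10,"ty":-24,"tz":2,"yaw":6.8},{"claw":1,"tx":7,"ty":-25,"tz":2,"yaw":6.8},{"claw":1,"tx":4,"ty":-26,"tz":3,"yaw":6.8},{"claw":1,"tx":1,"ty":-26,"tz":3,"yaw":6.8},{"claw":1,"tx":-2,"ty":-26,"tz":3,"yaw":6.8}]'

```text
time: 40.65
eef_pos: [0.5364, -0.0846, 0.1411]
eef_rot: [0.052, 0.999, -0.0, 0.0]
force: [1.3, 0.4, 0.1]
grip_width: 0.0527
grasp_force: 63.0
```

jog_arm --commands '[{"claw":1,"tx":-5,"ty":-26,"tz":3,"yaw":6.8},{"claw":1,"tx":-8,"ty":-25,"tz":3,"yaw":6.8},{"claw":1,"tx":-10,"ty":-22,"tz":3,"yaw":6.2},{"claw":1,"tx":0,"ty":0,"tz":0,"yaw":0},{"claw":1,"tx":0,"ty":0,"tz":0,"yaw":0}]'

```text
time: 41.15
eef_pos: [0.5432, -0.1602, 0.1318]
eef_rot: [0.221, 0.975, 0.0, 0.0]
force: [0.6, -0.7, -0.1]
grip_width: 0.0529
grasp_force: 63.0
```

```bash
python3 - <<'E'
from h import *
plan(.5495,-.1645,.0225,64.6,1)
E
```

```text
az 64.5 pos [ 0.5432 -0.1602  0.1318] yaw total -0.1 tilt [ 0.  0. -1.]
[ -7.5  -1.2 109.3] -0.08
```

jog_arm --commands '[{"claw":1,"tx":-7,"ty":-1,"tz":30,"yaw":0},{"claw":1,"tx":0,"ty":0,"tz":35,"yaw":0},{"claw":1,"tx":0,"ty":0,"tz":24,"yaw":0},{"claw":1,"tx":0,"ty":0,"tz":13,"yaw":0},{"claw":1,"tx":0,"ty":0,"tz":6,"yaw":0}]'

```text
time: 41.65
eef_pos: [0.5488, -0.1629, 0.0226]
eef_rot: [0.22, 0.976, 0.0, -0.001]
force: [0.5, -0.8, 0.1]
grip_width: 0.0529
grasp_force: 63.0
```

jog_arm --commands '[{"claw":1,"tx":0,"ty":0,"tz":0,"yaw":0},{"claw":-0.7,"tx":0,"ty":0,"tz":0,"yaw":0},{"claw":-0.7,"tx":0,"ty":0,"tz":0,"yaw":0},{"claw":-0.7,"tx":0,"ty":0,"tz":0,"yaw":0},{"claw":-0.7,"tx":0,"ty":0,"tz":-10,"yaw":0}]'

```text
time: 42.15
eef_pos: [0.5486, -0.1637, 0.0329]
eef_rot: [0.221, 0.975, 0.0, -0.001]
force: [0.5, 0.0, 0.0]
grip_width: 0.0727
grasp_force: 0.0
```

jog_arm --commands '[{"claw":-0.7,"tx":0,"ty":0,"tz":-40,"yaw":0},{"claw":1,"tx":0,"ty":0,"tz":-50,"yaw":0},{"claw":1,"tx":0,"ty":0,"tz":-50,"yaw":0},{"claw":1,"tx":0,"ty":20,"tz":-30,"yaw":0},{"claw":1,"tx":0,"ty":40,"tz":-10,"yaw":0}]'

```text
time: 42.65
eef_pos: [0.5764, -0.1118, 0.2192]
eef_rot: [0.222, 0.975, -0.001, 0.004]
force: [2.2, 0.7, -0.1]
grip_width: 0.0143
grasp_force: 0.0
```

jog_arm --commands '[{"claw":1,"tx":0,"ty":40,"tz":0,"yaw":0},{"claw":1,"tx":0,"ty":40,"tz":0,"yaw":0},{"claw":1,"tx":0,"ty":30,"tz":0,"yaw":0},{"claw":1,"tx":0,"ty":0,"tz":0,"yaw":0},{"claw":1,"tx":0,"ty":0,"tz":0,"yaw":0}]'

```text
time: 43.15
eef_pos: [0.6225, -0.0101, 0.214]
eef_rot: [0.22, 0.975, -0.0, 0.0]
force: [-0.3, -1.0, -0.1]
grip_width: -0.0002
grasp_force: 0.0
```

```bash
python3 - <<'E'
from h import *
s=shot('scene');im=s['color'][:,:,::-1]
cv2.imwrite('pics/c12.png',cv2.resize(im[100:230,170:310],None,fx=4,fy=4,interpolation=cv2.INTER_CUBIC))
for z in (.0455,.165): print(z,(np.array(pix(s,(.5975,-.187,z)))-[170,100])*4)
st=sense();print(np.round(st['qpos'],2),st['eef_pos'])
s=shot('top');im=s['color'][:,:,::-1]
for o in rects(s,(0,0,200),(180,50,255),(262,150,320,220),.029,60):print('case',o[:3])
cv2.imwrite('pics/c13.png',cv2.resize(im[100:240,200:340],None,fx=4,fy=4,interpolation=cv2.INTER_CUBIC))
E
```

```text
0.0455 [178.61904497 311.76759644]
0.165 [165.36317519 185.74526148]
[-0.23  0.17  0.14  1.54 -0.    0.22] [ 0.62232965 -0.01085358  0.21393095]
case (array([ 0.5496, -0.1638], dtype=float32), array([0.057, 0.084], dtype=float32), -25.4)
```

View pics/c12.png

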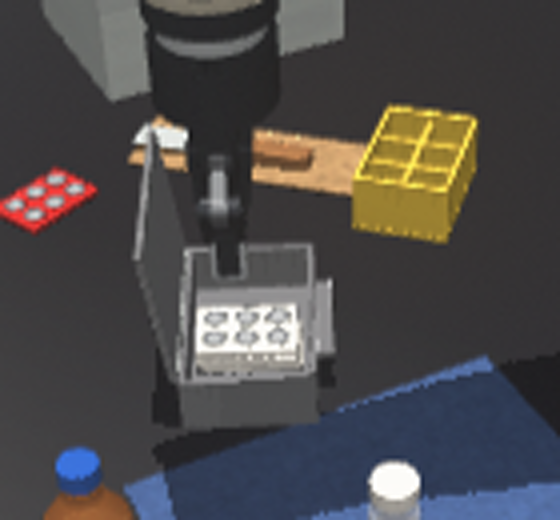

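The picture shows three plates stacked hollows up inside the case and the fingers shut. Next I reach over the lid to push it closed from behind.

```bash
python3 - <<'E'
from h import *
plan(.6425,-.2085,.215,64.6,5)
E
```

```text
az 64.5 pos [ 0.6222 -0.0113  0.2138] yaw total -0.1 tilt [ 0. -0. -1.]
[-20.7 -33.8  -0.2] -0.03
[-20.7 -33.9  -0.2] -0.03
[-20.6 -33.9  -0.2] -0.03
[-20.6 -33.9  -0.2] -0.03
[-20.6 -33.9  -0.2] -0.03
```

View pics/c13.png

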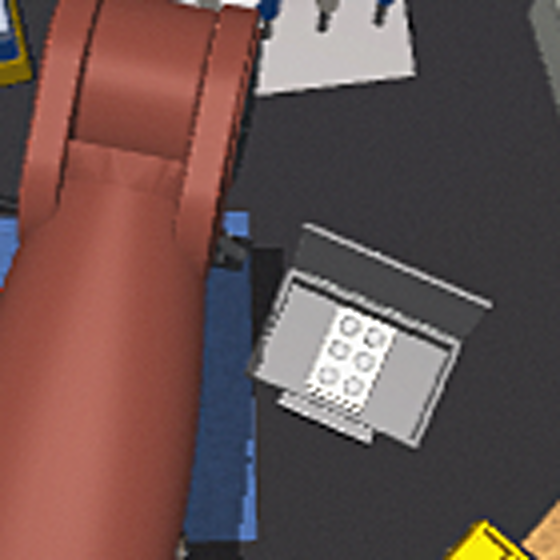

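```bash
python3 - <<'E'
from h import *
s=shot('top')
P=np.array([onz(s,200+a/4,100+b/4,.166) for a,b in((310,226),(492,302))]);m=P.mean(0);print(P.round(3),np.linalg.norm(P[0]-P[1]))
print('X of outer top edge',(m[:2]-[.5975,-.187])@[.903,-.429])
E
```

```text
[[ 0.645 -0.124  0.166]
 [ 0.577 -0.274  0.166]] 0.16485818515650374
X of outer top edge 0.017434631760797504
```

jog_arm --commands '[{"claw":1,"tx":-30,"ty":-10,"tz":0,"yaw":0},{"claw":1,"tx":-30,"ty":-30,"tz":0,"yaw":0},{"claw":1,"tx":-25,"ty":-45,"tz":0,"yaw":0},{"claw":1,"tx":-18,"ty":-45,"tz":0,"yaw":0},{"claw":1,"tx":0,"ty":-39,"tz":0,"yaw":0}]'

```text
time: 43.8
eef_pos: [0.642, -0.21, 0.2127]
eef_rot: [0.222, 0.975, -0.0, 0.0]
force: [-0.2, 1.0, -0.5]
grip_width: -0.0001
grasp_force: 0.0
```

jog_arm --commands '[{"claw":1,"tx":0,"ty":0,"tz":0,"yaw":0},{"claw":1,"tx":0,"ty":0,"tz":0,"yaw":0},{"claw":1,"tx":0,"ty":0,"tz":0,"yaw":0},{"claw":1,"tx":0,"ty":0,"tz":0,"yaw":0},{"claw":1,"tx":0,"ty":0,"tz":0,"yaw":0}]'

```text
time: 44.3
eef_pos: [0.6428, -0.205, 0.2134]
eef_rot: [0.22, 0.975, 0.0, 0.0]
force: [-0.5, -0.5, 1.1]
grip_width: 0.0001
grasp_force: 0.0
```

```bash
python3 - <<'E'
from h import *
plan(.6425,-.2085,.1305,64.6,1)
p=np.array(sense()['eef_pos'])[:2]-[.5975,-.187];print(p@[.903,-.429],p@[.429,.903])
E
```

```text
az 64.6 pos [ 0.6428 -0.205   0.2134] yaw total -0.0 tilt [ 0.  0. -1.]
[-1.3 -3.3 82.9] -0.04
0.04858343048992708 0.0031661095548429427
```

jog_arm --commands '[{"claw":1,"tx":0,"ty":-3,"tz":30,"yaw":0},{"claw":1,"tx":0,"ty":0,"tz":30,"yaw":0},{"claw":1,"tx":0,"ty":0,"tz":22,"yaw":0},{"claw":1,"tx":8,"ty":0,"tz":0,"yaw":0},{"claw":1,"tx":8,"ty":0,"tz":0,"yaw":0}]'

```text
time: 44.8
eef_pos: [0.6262, -0.201, 0.1317]
eef_rot: [0.22, 0.975, 0.0, -0.0]
force: [-0.5, 1.3, -0.1]
grip_width: 0.0007
grasp_force: 0.0
```

jog_arm --commands '[{"claw":1,"tx":7,"ty":0,"tz":0,"yaw":0},{"claw":1,"tx":7,"ty":0,"tz":0,"yaw":0},{"claw":1,"tx":7,"ty":0,"tz":0,"yaw":0},{"claw":1,"tx":7,"ty":0,"tz":1,"yaw":0},{"claw":1,"tx":7,"ty":0,"tz":1,"yaw":0}]'

```text
time: 45.3
eef_pos: [0.5949, -0.1867, 0.1298]
eef_rot: [0.221, 0.975, -0.0, 0.0]
force: [1.5, -0.6, 2.7]
grip_width: -0.0001
grasp_force: 0.9
```

```bash
python3 - <<'E'
from h import *
st=sense();p=np.array(st['eef_pos'])[:2]-[.5975,-.187];print(p@[.903,-.429],p@[.429,.903],st['eef_pos'][2],st['force'])
s=shot('scene');im=s['color'][:,:,::-1]
cv2.imwrite('pics/c14.png',cv2.resize(im[100:230,170:310],None,fx=4,fy=4,interpolation=cv2.INTER_CUBIC))
E
```

```text
-0.002502485266125904 -0.0008045230880805674 0.12977772019431522 [ 1.49637537 -0.6119161   2.68401944]
```

jog_arm --commands '[{"claw":1,"tx":8,"ty":0,"tz":2,"yaw":0},{"claw":1,"tx":8,"ty":0,"tz":3,"yaw":0},{"claw":1,"tx":8,"ty":0,"tz":3,"yaw":0},{"claw":1,"tx":6,"ty":0,"tz":4,"yaw":0},{"claw":1,"tx":6,"ty":0,"tz":4,"yaw":0}]'

```text
time: 45.85
eef_pos: [0.5621, -0.1709, 0.1129]
eef_rot: [0.221, 0.975, 0.0, -0.0]
force: [0.4, -0.0, 1.8]
grip_width: 0.0
grasp_force: 0.7
```

jog_arm --commands '[{"claw":1,"tx":6,"ty":0,"tz":4,"yaw":0},{"claw":1,"tx":6,"ty":0,"tz":5,"yaw":0},{"claw":1,"tx":5,"ty":0,"tz":5,"yaw":0},{"claw":1,"tx":4,"ty":0,"tz":6,"yaw":0},{"claw":1,"tx":4,"ty":0,"tz":6,"yaw":0}]'

```text
time: 46.35
eef_pos: [0.5396, -0.1602, 0.0867]
eef_rot: [0.221, 0.975, 0.0, -0.0]
force: [-0.0, -0.3, 1.6]
grip_width: 0.0004
grasp_force: 0.6
```

jog_arm --commands '[{"claw":1,"tx":3,"ty":0,"tz":7,"yaw":0},{"claw":1,"tx":3,"ty":0,"tz":7,"yaw":0},{"claw":1,"tx":2,"ty":0,"tz":7,"yaw":0},{"claw":1,"tx":1,"ty":0,"tz":7,"yaw":0},{"claw":1,"tx":0,"ty":0,"tz":4,"yaw":0}]'

```text
time: 46.85
eef_pos: [0.5315, -0.1563, 0.0542]
eef_rot: [0.221, 0.975, 0.0, -0.001]
force: [-1.3, 0.4, 0.8]
grip_width: 0.0004
grasp_force: 0.5
```

```bash
python3 - <<'E'
from h import *
st=sense();p=np.array(st['eef_pos'])[:2]-[.5975,-.187];print(p@[.903,-.429],p@[.429,.903],st['eef_pos'][2],st['force'])
E
```

```text
-0.07279053550098391 -0.0005929468483175174 0.05424519101407435 [-1.31403048  0.41892437  0.79535968]
```

jog_arm --commands '[{"claw":1,"tx":0,"ty":0,"tz":1,"yaw":0},{"claw":1,"tx":0,"ty":0,"tz":1,"yaw":0},{"claw":1,"tx":0,"ty":0,"tz":1,"yaw":0},{"claw":1,"tx":0,"ty":0,"tz":0,"yaw":0},{"claw":1,"tx":0,"ty":0,"tz":0,"yaw":0}]'

```text
time: 47.35
eef_pos: [0.5322, -0.1566, 0.0524]
eef_rot: [0.221, 0.975, 0.0, 0.0]
force: [0.0, -0.5, -0.1]
grip_width: -0.0001
grasp_force: 0.0
```

jog_arm --commands '[{"claw":1,"tx":0,"ty":0,"tz":1,"yaw":0},{"claw":1,"tx":0,"ty":0,"tz":0,"yaw":0},{"claw":1,"tx":0,"ty":0,"tz":0,"yaw":0},{"claw":1,"tx":0,"ty":0,"tz":0,"yaw":0},{"claw":1,"tx":0,"ty":0,"tz":0,"yaw":0}]'

```text
time: 47.85
eef_pos: [0.5321, -0.1567, 0.0515]
eef_rot: [0.221, 0.975, -0.0, 0.0]
force: [1.0, 0.1, 4.2]
grip_width: -0.0001
grasp_force: 2.0
```

jog_arm --commands '[{"claw":1,"tx":0,"ty":0,"tz":1,"yaw":0},{"claw":1,"tx":0,"ty":0,"tz":0,"yaw":0},{"claw":1,"tx":0,"ty":0,"tz":0,"yaw":0},{"claw":1,"tx":0,"ty":0,"tz":0,"yaw":0},{"claw":1,"tx":0,"ty":0,"tz":0,"yaw":0}]'

```text
time: 48.35
eef_pos: [0.5322, -0.1567, 0.0514]
eef_rot: [0.221, 0.975, -0.0, 0.0]
force: [-4.1, 1.0, 12.2]
grip_width: -0.0003
grasp_force: 6.1
```

jog_arm --commands '[{"claw":1,"tx":0,"ty":0,"tz":-20,"yaw":0},{"claw":1,"tx":0,"ty":0,"tz":-50,"yaw":0},{"claw":1,"tx":0,"ty":0,"tz":-50,"yaw":0},{"claw":1,"tx":0,"ty":30,"tz":-50,"yaw":0},{"claw":1,"tx":30,"ty":40,"tz":0,"yaw":0}]'

```text
time: 48.85
eef_pos: [0.5373, -0.0871, 0.22]
eef_rot: [0.223, 0.975, -0.001, 0.006]
force: [1.0, 0.8, -0.6]
grip_width: 0.0002
grasp_force: 0.0
```

jog_arm --commands '[{"claw":1,"tx":30,"ty":40,"tz":0,"yaw":0},{"claw":1,"tx":20,"ty":40,"tz":0,"yaw":0},{"claw":1,"tx":10,"ty":40,"tz":0,"yaw":0},{"claw":1,"tx":0,"ty":40,"tz":0,"yaw":0},{"claw":1,"tx":0,"ty":40,"tz":0,"yaw":0}]'

```text
time: 49.35
eef_pos: [0.5654, 0.1239, 0.2131]
eef_rot: [0.221, 0.975, 0.0, 0.0]
force: [0.8, -0.5, 0.6]
grip_width: 0.0001
grasp_force: 0.0
```

jog_arm --commands '[{"claw":1,"tx":0,"ty":0,"tz":0,"yaw":0},{"claw":1,"tx":0,"ty":0,"tz":0,"yaw":0},{"claw":1,"tx":0,"ty":0,"tz":0,"yaw":0},{"claw":1,"tx":0,"ty":0,"tz":0,"yaw":0},{"claw":1,"tx":0,"ty":0,"tz":0,"yaw":0}]'

```text
time: 49.85
eef_pos: [0.5651, 0.1211, 0.2134]
eef_rot: [0.221, 0.975, 0.0, 0.0]
force: [-0.2, 0.5, 0.2]
grip_width: -0.0002
grasp_force: 0.0
```

```bash
python3 - <<'E'
from h import *
print(sense()['eef_pos'])
s=shot('top')
for o in rects(s,(0,0,130),(180,40,205),(250,140,330,230),.0515,300):print('lid',o[0],o[1],o[2],o[3].tolist())
for o in rects(s,(0,0,190),(180,40,255),(345,185,395,220),.014,30):print('blade',o[:3])
for o in rects(s,(5,150,60),(25,255,200),(330,200,375,240),.022,30):print('handle',o[:3])
for o in rects(s,(0,0,200),(180,50,255),(190,130,262,240),.05,60):print('white',o[:3])
s=shot('scene')
for o in rects(s,(0,0,100),(180,40,205),(205,150,260,205),.0515,300):print('lid scene',o[0],o[1],o[2],o[3].tolist())
E
```

```text
[0.56512671 0.12112833 0.21338559]
lid [ 0.5451 -0.1636] [0.125 0.168] 64.6 [[0.453000009059906, -0.21299999952316284], [0.5649999976158142, -0.26600000262260437], [0.6380000114440918, -0.11400000005960464], [0.5249999761581421, -0.061000000685453415]]
blade (array([ 0.4874, -0.4667], dtype=float32), array([0.029, 0.072], dtype=float32), -44.1)
handle (array([ 0.4268, -0.4063], dtype=float32), array([0.022, 0.095], dtype=float32), -44.1)
lid scene [ 0.5456 -0.1622] [0.125 0.171] 64.4 [[0.4519999921321869, -0.21199999749660492], [0.5649999976158142, -0.26600000262260437], [0.6389999985694885, -0.1120000034570694], [0.5260000228881836, -0.057999998331069946]]
```

```bash
python3 -c "
from h import *
print(finish_job())"
```

```text
the job is handed in; nothing more can be done
None
```

The job is handed in after about 50 s of robot time: all three plates are stacked hollows up in the shut case and the spatula is back on its cork rest, but I viewed 15 pictures, one over the limit of 14.

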